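Raise the finishing booth's sash and stack the drying tray inside

ROBOT

A 6-joint arm with a two-finger parallel gripper is mounted at the origin on the work surface. World frame = base frame: x ahead of the robot, y to its left, z up, the work surface at z = 0. Lengths are in m, angles in degrees, forces in N, time in s.
With the tool pointing down it reaches from about 0.35 to 0.975 m from the base axis. Payload 17.4 kg.
Tool frame: the origin (TCP) lies midway between the tips of the shut fingers; the grasp point (between the pads) lies grasp_offset behind it (grasp_offset is the distance from the TCP to the grasp point, in m); z points along the fingers, x is the direction in which the jaws open and shut, and the axes are right-handed (so a half turn about z gives the same grasp; the last joint's range is limited). The gripper opens to 85 mm and grips with 20 to 120 N. Pads are 22 mm wide; open, the fingers measure 114 mm over their backs; the gripper's body (76 mm by 85 mm) begins 54 mm behind the grasp point. The pads swing forward as they close: fully open they stand 13 mm farther back than shut.
Start: joints at [71.746, 6.646, 82.598, -0, 90.757, -2.166], TCP at [0.187, 0.649, 0.231] pointing down, gripper open.
Joint ranges: [-162.19, 162.19], [-47.58, 125.68], [4.15, 143.07], [-65.23, 245.23], [0.69, 171.88], [-170.13, 170.13]. Speed limits (degrees/s): [108.29, 108.29, 127.2, 180, 180, 180].

INTERFACE

Orientations are given as [roll, pitch, yaw] about the fixed x, y, z axes, in that order (R = Rz(yaw) Ry(pitch) Rx(roll)).
In Python, from workcell import sense, grab_frame, close_job, grasp_offset gives the robot as it stands.
- The arm moves only by the tool drive_tool, never from a script. Its argument "steps" is a list of rows, each an object of numbers: "x", "y", "z": the shift along the world's x, y, z in mm; "turn": the turn about the world's z in degrees. In form: [{"x": .., "y": .., "z": .., "turn": ..}, ...]. A call has exactly 5 rows; each row is the pose to reach, as a shift and turn from the pose commanded when the call began; what a row does not reach only later rows make up. A row lasts 1/8 s, in which the tool goes at most 62.5 mm and 10.7 degrees, less where a joint would pass 70% of its speed; a pose out of reach is approached as far as the arm can. A call with a gripper value outside its range is refused whole. "gripper" is the finger opening in mm, from 0 to 85.4, set as the call begins (left out, the last holds). The fingers move at their own pace and stop on an object; "squeeze" is the grip in N (left out, the last holds). Time passes only in rows, so rows that repeat a pose let the fingers close, or fill a call up. It gives the time, the measured TCP pose, the force and the opening at its end, in the units of the state.
- sense(): the state, without advancing time (a new reading comes with each control period).
- grab_frame(name): name is "scene" or "top" or "wrist"; returns a dict with "frame" (400x640x3 uint8, red, green, blue), "fx", "fy", "cx", "cy" (pixels), "origin" and "orientation" of the camera in the world. Camera axes: x right, y down, z forward; pixel columns grow to the right and rows downward; lengths in m; the calibration is good to about 2 mm. A picture is of the moment at which its call begins. There is no depth.
- close_job(): hands the job in, once; it reports no verdict.
The state is a dict: "clock": time; "joint_pos": joint angles; "joint_vel": joint speeds; "effort": joint torques, N m; "tool_pos": TCP position; "tcp_rot": TCP orientation; "ft_force": force on the tool from outside, world axes, zero at the start; "ft_torque": the same for the moment, N m; "finger_gap": finger opening in m.
Only numpy, scipy, OpenCV 4.12 (cv2) and the standard library are available. Lean on these libraries where they do the work, as an engineer would, in place of code of your own. Each camera call takes 0.05 s, during which the arm holds its last target.

TASK

Push the finishing booth's counterbalanced sash up by the lip under its edge until its lower edge is level with the red clip on the post, and leave it there. Then carry the plywood tray with the blue fin, kept level, in under the raised sash and stack it on the tray inside so that all four pins drop fully into the corner sockets. Let go, and leave the other tray and everything else on the bench and in the booth where it stands.

Things in the scene. Friction and masses are not known exactly. Their poses are not given: they have to be found in the camera images.
- sash (a joint): upward travel of the sash, m; 0 is shut (lower edge 20 mm above the bench), largest 0.33. The sash is counterbalanced: it stays where it is left, and takes roughly 4 to 9 N to push up.
- sash_edge (a point): middle of the sash's lower edge (clear panel, 424 mm wide, 255 high, yellow lower rail). x points into the booth, square to the sash; y left along it; z up. A yellow lip, 380 mm long, 5 thick, runs along the rail on the robot's side: from the edge it slopes out and up at 30 degrees; its free edge is 29 mm in front (-x) and 16 to 20 mm above this point. Push up under the lip.
- mark_point (a point): middle of the red height mark, an 8 mm high clip round the left-hand (+y) guide post of the sash, 229 mm to the side of the sash's middle. It is only a mark: it does not stop the sash. Axes as the booth's. Both guide posts are 30 mm square and 630 mm high, with a beam across their tops; keep arm and tray clear of them.
- socket_plane (a point): centre of the lower tray, level with the tops of its four black corner blocks, 44 mm above its underside. 90 (x) by 150 mm (y), 1.8 kg, loose on the booth's 4 mm floor, behind the sash. Square sockets 15.5 mm wide, 18 deep, at x = +-32, y = +-62 mm. x points into the booth. The booth is 424 mm wide inside, centred on the sash; thin bars overhead at 346 mm.
- tray_center (a point): centre of the loose plywood tray, 36 mm above its pin tips: 90 (x) by 150 (y) by 72 mm high, 0.28-0.52 kg. Pins 9 mm thick, 12 long under it at x +-32, y +-62. Deck's top 16 mm, rim 6 mm below this point. Blue fin to grip: 74 long in x, 14 thick in y, up to 36 mm above. Knobs at x 20, y +-48, 28 wide, 12 high above. Home: 24 mm above the block tops. x points away from the robot to 20 deg.
- glue_center (a point): centre of a white glue bottle, 56 mm thick, 170 mm high, standing on the bench before the booth; not to be disturbed
- varnish_center (a point): centre of an amber varnish jar, 64 mm thick, 100 mm high, standing in the booth beside the lower tray; not to be disturbed
- organiser_center (a point): centre of a green open parts box with hardware, 110 (x) by 150 (y) by 55 mm high, on the bench; not to be disturbed
- sander_center (a point): centre of a black and cork sanding block, 110 (x) by 65 (y) by 36 mm high, lying on the bench; not to be disturbed
- mallet_mid (a point): middle of a hammer 220 mm long lying on the bench along its x axis, no more than 45 mm high; not to be disturbed
- oilcan_center (a point): centre of a red can, 90 mm thick, 110 mm high, standing on the bench; not to be disturbed
- driver_mid (a point): middle of a screwdriver 200 mm long lying on the bench along its x axis, about 30 mm high; not to be disturbed
Not all that is in view belongs to the job. What is shaped like the part that bears tray_center but purple is not meant.

How it is judged (in metres and radians):
On the way, in this order (a step that is already met when the one before it is completed fails the run):
1. the sash's lower edge is level with the red mark (within 12 mm) and still (z of sash_edge in the frame of mark_point between -0.012 and 0.012 m and velocity of joint sash between -0.01 and 0.01 m/s), for 0.3 s.
2. the tray is stacked on the lower tray, its pins in the sockets (horizontal distance between tray_center and socket_plane below 0.008 m and z of tray_center in the frame of socket_plane between 0.018 and 0.0285 m and angle between the x axis of tray_center and the x axis of socket_plane, either way round below 0.07 rad and angle between tray_center's own z axis and vertical below 0.06 rad), for 0.2 s.
At the end, for the whole second after the job is handed in: the sash's lower edge is within 12 mm of the height of the red mark; the tray is home on the lower tray: centres within 8 mm, all four pins in the sockets (deck within 4.5 mm of the block tops), level, aligned to 4 degrees; released and at rest (all of step 2 and z of sash_edge in the frame of mark_point between -0.012 and 0.012 m); the robot touches nothing.
It fails at once if the tray is tipped more than 25 degrees (angle between tray_center's own z axis and vertical above 0.436 rad).
It fails at once if the lower tray is shifted more than 30 mm (distance of socket_plane from where it was at the start of the episode above 0.03 m).
It fails at once if a bystander is shifted more than 40 mm or knocked over (distance of any of glue_center, varnish_center, organiser_center, sander_center, mallet_mid, oilcan_center, driver_mid from where it was at the start of the episode above 0.04 m).
It also fails if it takes over 64 s, if anything falls off the work surface, if the arm or the gripper's body presses on something with over 40 N, if the wrist force passes 120 N, or if a joint passes its speed limit or range.

## Working session

There is one attempt and no reset: what is moved stays moved. The work goes in short steps, Python scripts to look and compute and a tool call to move; the robot and the scene stay as the last step left them, time stands still between calls to the robot, and variables do not carry over. Pictures are saved under pics/ and viewed, and the job is handed in when it is done.

Besides the shell and the picture viewer there is one more tool, called after "Call:" by a JSON object that holds its "fn" and its "kwargs". drive_tool: Moves the arm, as the interface text tells. Its arguments: {"type":"object","properties":{"steps":{"type":"array","items":{"type":"object","properties":{"x":{"type":"number"},"y":{"type":"number"},"z":{"type":"number"},"turn":{"type":"number"}}}},"gripper":{"type":"number"},"squeeze":{"type":"number"}},"required":["steps"]}

```bash
mkdir -p pics; ls; cat > h.py <<'E'
import numpy as np, cv2
from workcell import sense, grab_frame, close_job, grasp_offset
from scipy.spatial.transform import Rotation as R
def cam(n):
    d=grab_frame(n); return d
def rot(d):
    o=np.array(d["orientation"],float)
    return o if o.shape==(3,3) else R.from_euler('xyz',o,degrees=True).as_matrix()
def ray(d,u,v):
    r=rot(d)@np.array([(u-d["cx"])/d["fx"],(v-d["cy"])/d["fy"],1.]); return np.array(d["origin"]),r/np.linalg.norm(r)
def onz(d,u,v,z):
    o,r=ray(d,u,v); return o+r*(z-o[2])/r[2]
def proj(d,p):
    q=rot(d).T@(np.array(p)-np.array(d["origin"])); return np.array([d["fx"]*q[0]/q[2]+d["cx"],d["fy"]*q[1]/q[2]+d["cy"]])
def tri(obs):
    A=np.zeros((3,3));b=np.zeros(3)
    for d,u,v in obs:
        o,r=ray(d,u,v);P=np.eye(3)-np.outer(r,r);A+=P;b+=P@o
    p=np.linalg.solve(A,b); return p
def save(d,n,crop=None,k=1):
    f=d["frame"]
    if crop: f=f[crop[1]:crop[3],crop[0]:crop[2]]
    f=cv2.resize(f,None,fx=k,fy=k,interpolation=cv2.INTER_CUBIC)
    cv2.imwrite("pics/"+n+".png",f[:,:,::-1])
E
python3 - <<'E'
from h import *
import pickle
print(sense(),grasp_offset)
for n in("scene","top","wrist"):
    d=cam(n);save(d,n+"0");pickle.dump(d,open(n+"0.pkl","wb"));print(n,{k:v for k,v in d.items() if k!="frame"})
E
```

```text
pics
{'clock': 0.0, 'joint_pos': array([ 7.17453508e+01,  6.67311771e+00,  8.26369497e+01, -7.82115092e-04,
        9.07567490e+01, -2.16626691e+00]), 'joint_vel': array([ 0.01535   , -0.01070229,  0.15202259,  0.02014793, -0.0611043 ,
       -0.04925304]), 'effort': array([ 3.57710422e-03, -7.31973910e+01, -6.32487416e+01,  2.03922918e-04,
        6.35428500e-03, -3.05525452e-05]), 'tool_pos': array([0.18701062, 0.64836722, 0.23056098]), 'tcp_rot': array([-1.79998256e+02,  6.67982638e-02,  7.39116088e+01]), 'ft_force': array([-0.22444669,  0.38064671,  0.06264435]), 'ft_torque': array([-0.01703975, -0.0027133 ,  0.01509421]), 'finger_gap': 0.08521979523095104} 0.0187
scene {'fx': 455.76263565622105, 'fy': 455.76263565622105, 'cx': 317.9175067112813, 'cy': 206.76697180782224, 'origin': array([ 0.65646072, -0.58554496,  1.49659785]), 'orientation': array([-1.55466227e+02, -9.10304592e-02,  2.00251738e+01])}
top {'fx': 513.8995404538005, 'fy': 513.8995404538005, 'cx': 321.55025340654635, 'cy': 209.8624432762074, 'origin': array([ 0.21943777, -0.03567986,  1.65727249]), 'orientation': array([-170.93329637,   -0.23441002,  -90.345922  ])}
wrist {'fx': 336.1000879226354, 'fy': 336.1000879226354, 'cx': 320.58080616043577, 'cy': 198.22381288676604, 'origin': array([0.1179499 , 0.66954255, 0.37380525]), 'orientation': array([1.63467054e+02, 4.72913135e-02, 7.39338857e+01])}
```

View pics/scene0.png

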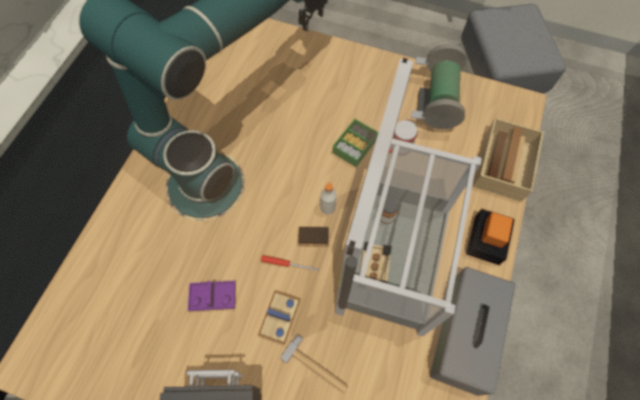

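View pics/top0.png

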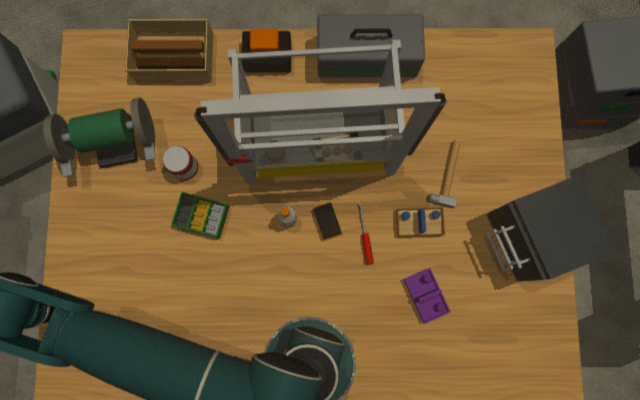

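View pics/wrist0.png

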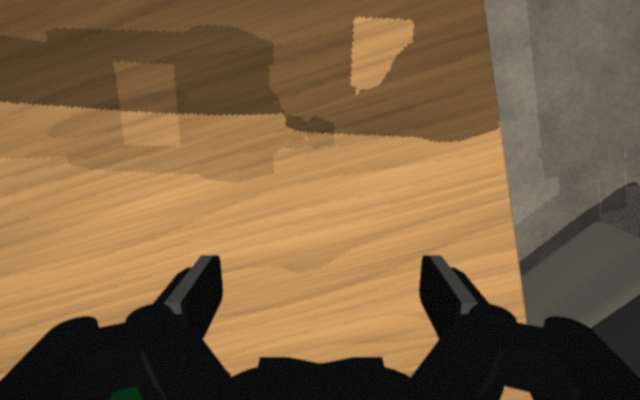

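The top view shows two tray-shaped candidates: plywood with a blue fin at about (421,222), and purple at (427,295). The plywood one is meant, because its material and fin match and purple is explicitly excluded. I'll confirm that in an enlarged crop.

```bash
python3 - <<'E'
from h import *
import pickle
t=pickle.load(open("top0.pkl","rb"));s=pickle.load(open("scene0.pkl","rb"))
save(t,"t_booth",(190,80,450,240),3);save(t,"t_tray",(380,190,480,330),4);save(s,"s_booth",(320,40,500,340),2.5)
E
```

```text
(no output)
```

View pics/t_booth.png

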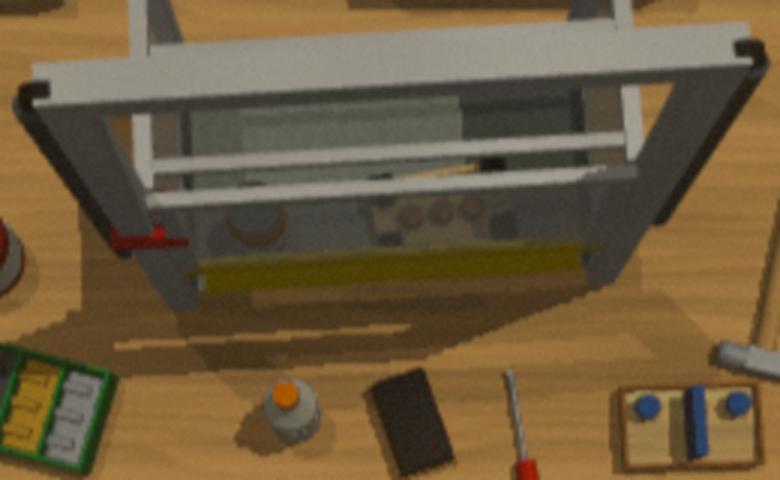

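View pics/t_tray.png

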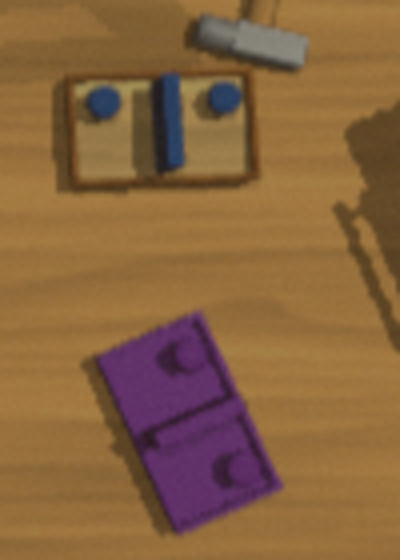

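View pics/s_booth.png

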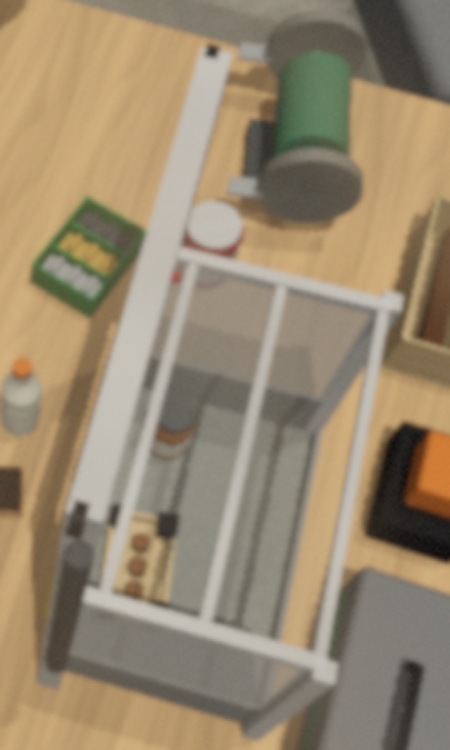

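```bash
python3 - <<'E'
from h import *
import pickle
np.set_printoptions(precision=4,suppress=True)
t=pickle.load(open("top0.pkl","rb"));s=pickle.load(open("scene0.pkl","rb"))
T=lambda a,b,z:onz(t,190+a/3,80+b/3,z)
print("lip free edge ends z.038",T(205,292,.038),T(585,270,.038))
print("lipback z.02+",T(200,268,.03),T(583,246,.03))
print("post base L",T(180,307,0),"R",T(600,287,0))
print("beam top front",T(38,100,.63),T(752,65,.63),"back",T(35,66,.63),T(748,26,.63))
hs=cv2.cvtColor(t["frame"],cv2.COLOR_RGB2HSV)
def mask(lo,hi,roi,d):
    h=cv2.cvtColor(d["frame"],cv2.COLOR_RGB2HSV);m=cv2.inRange(h,lo,hi);z=np.zeros_like(m);x0,y0,x1,y1=roi;z[y0:y1,x0:x1]=m[y0:y1,x0:x1];return z
def mm(m):
    ys,xs=np.nonzero(m); return len(xs), (xs.min(),xs.max(),ys.min(),ys.max()) if len(xs) else None,(xs.mean(),ys.mean()) if len(xs) else None
y=mask((20,150,50),(32,255,255),(250,150,395,185),t);print("yellow",mm(y))
cnt=max(cv2.findContours(y,0,2)[0],key=cv2.contourArea);print(cv2.boxPoints(cv2.minAreaRect(cnt)))
r1=mask((0,160,80),(6,255,255),(220,145,260,175),t);r2=mask((0,90,60),(10,255,255),(380,140,400,158),s)
print("red top",mm(r1),"scene",mm(r2))
b=mask((95,100,40),(130,255,255),(390,200,450,240),t);print("blue",mm(b))
for c in cv2.findContours(b,0,2)[0]:
    if cv2.contourArea(c)>5: print(cv2.minAreaRect(c))
bs=mask((95,80,40),(130,255,255),(255,280,310,345),s)
for c in cv2.findContours(bs,0,2)[0]:
    if cv2.contourArea(c)>5: print("s",cv2.minAreaRect(c))
E
```

```text
lip free edge ends z.038 [0.585  0.1592 0.038 ] [ 0.6072 -0.2498  0.038 ]
lipback z.02+ [0.6134 0.1659 0.03  ] [ 0.6358 -0.2493  0.03  ]
post base L [0.5769 0.1909 0.    ] R [ 0.597  -0.2708  0.    ]
beam top front [0.5885 0.2057 0.63  ] [ 0.6117 -0.292   0.63  ] back [0.6132 0.2086 0.63  ] [ 0.6404 -0.2904  0.63  ]
yellow (1279, (np.int64(252), np.int64(388), np.int64(161), np.int64(178)), (np.float64(319.99609069585614), np.float64(168.9116497263487)))
[[251.8159 168.0853]
 [387.8418 159.4942]
 [388.5099 170.0731]
 [252.4841 178.6642]]
red top (19, (np.int64(227), np.int64(244), np.int64(156), np.int64(161)), (np.float64(241.42105263157896), np.float64(157.78947368421052))) scene (9, (np.int64(389), np.int64(391), np.int64(149), np.int64(152)), (np.float64(390.1111111111111), np.float64(150.33333333333334)))
blue (144, (np.int64(403), np.int64(439), np.int64(209), np.int64(231)), (np.float64(421.56944444444446), np.float64(217.34027777777777)))
((405.5, 215.0), (5.0, 6.0), 0.0)
((435.70001220703125, 214.1000213623047), (5.81377649307251, 5.813776969909668), 26.56505012512207)
((422.67510986328125, 219.95179748535156), (22.086585998535156, 3.348611354827881), 85.91438293457031)
s ((279.5, 332.5), (3.0, 3.0), 90.0)
s ((289.5, 303.5), (3.0, 3.0), 90.0)
```

The plywood tray at (421,222) has the blue fin and two knobs on the booth side, so it's the right one. The other candidate, at (427,295), is plainly purple. I'll bring the arm in front of the booth, jaws along y and camera facing it, for a closer look.

Call:
{"fn": "drive_tool", "kwargs": {"steps": [{"x": 20,"y": -57,"z": 10,"turn": 5},{"x": 40,"y": -114,"z": 20,"turn": 10},{"x": 60,"y": -171,"z": 30,"turn": 16},{"x": 80,"y": -228,"z": 40,"turn": 16},{"x": 100,"y": -285,"z": 50,"turn": 16}]}}

```text
clock: 0.78
tool_pos: [0.2872, 0.3617, 0.2815]
tcp_rot: [180.0, -0.0, 89.9]
ft_force: [1.7, -0.2, 0.8]
finger_gap: 0.0854
```

Call:
{"fn": "drive_tool", "kwargs": {"steps": [{"x": 20,"y": -57,"z": 0},{"x": 40,"y": -114,"z": 0},{"x": 60,"y": -171,"z": 0},{"x": 80,"y": -228,"z": 0},{"x": 80,"y": -264,"z": 0}]}}

```text
$.steps[0]: bad value
```

```bash
python3 - <<'E'
from h import *
import pickle
np.set_printoptions(precision=4,suppress=True)
s=sense();print(s["clock"],s["joint_pos"],s["tool_pos"],s["tcp_rot"],s["ft_force"])
for n in("wrist","scene"):
    d=cam(n);save(d,n+"1");pickle.dump(d,open(n+"1.pkl","wb"))
t=pickle.load(open("top0.pkl","rb"))
T=lambda a,b,z:onz(t,190+a/3,80+b/3,z)
for p in ((386,240),(502,225),(382,185),(492,165)): print(T(*p,.048))
E
```

```text
0.775 [ 48.3905 -20.9654 103.0954  -0.0071  97.8633 -41.5521] [0.2872 0.3617 0.2815] [179.9903  -0.0003  89.9416] [ 1.7447 -0.17    0.7975]
[ 0.6389 -0.0355  0.048 ]
[ 0.6549 -0.1604  0.048 ]
[ 0.7    -0.0315  0.048 ]
[ 0.7218 -0.1507  0.048 ]
```

View pics/wrist1.png

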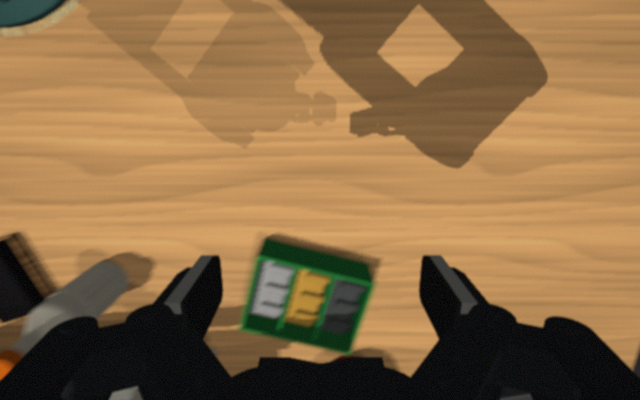

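View pics/scene1.png

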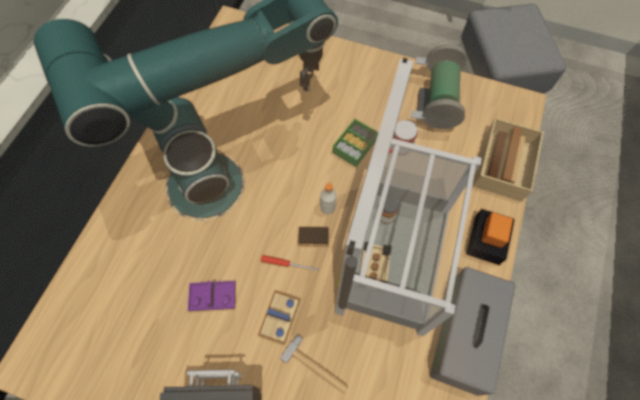

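```bash
python3 - <<'E'
from h import *
import pickle
s=pickle.load(open("scene1.pkl","rb"));w=pickle.load(open("wrist1.pkl","rb"))
print(w["origin"],w["orientation"], rot(w)[:,2])
for z in np.arange(.28,.9,.06): print(round(z,2),proj(s,(.2872,.3617,z)))
save(s,"s1c",(30,0,350,200),2.4)
E
```

```text
[0.21520594 0.36266441 0.42461584] [ 1.63449812e+02 -2.33462926e-02  8.99639523e+01] [ 2.84855304e-01  2.11371483e-04 -9.58570504e-01]
0.28 [310.61319261  81.70271188]
0.34 [310.37221683  69.36976497]
0.4 [310.11271035  56.08843217]
0.46 [309.83245024  41.74494489]
0.52 [309.52884318  26.20657965]
0.58 [309.19884502   9.31753896]
0.64 [308.83885832  -9.10629085]
0.7 [308.4446007  -29.28407884]
0.76 [308.01093365 -51.47880976]
0.82 [307.53163734 -76.00880944]
0.88 [ 306.9991104  -103.26311017]
```

View pics/s1c.png

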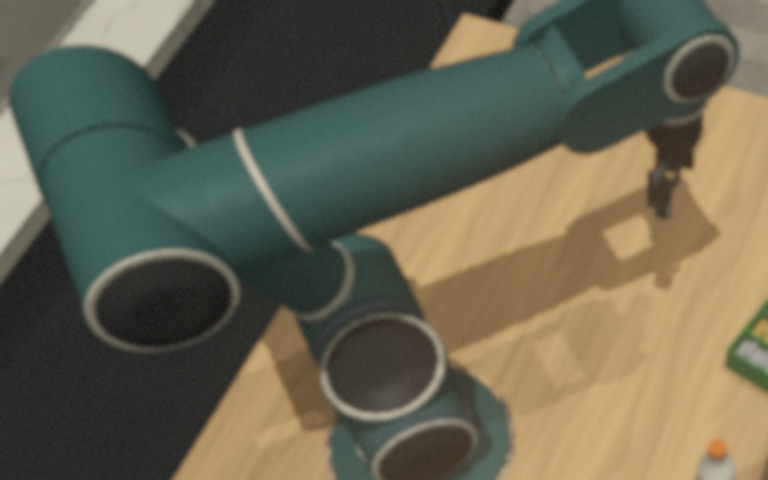

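The forearm and wrist sit about 0.28 m above the TCP, so with the tool straight down they'd hit the raised panel. The tool probably has to lean forward. I'll test what the drive does at the reach limit, in free space to the left.

Call:
{"fn": "drive_tool", "kwargs": {"steps": [{"x": -27,"y": 50,"z": 0,"turn": 0},{"x": -54,"y": 100,"z": 0,"turn": 0},{"x": -80,"y": 150,"z": 0,"turn": 0},{"x": -107,"y": 200,"z": 0,"turn": 0},{"x": -127,"y": 258,"z": 0,"turn": 0}]}}

```text
clock: 1.5
tool_pos: [0.1582, 0.6235, 0.2811]
tcp_rot: [-180.0, -0.0, 90.0]
ft_force: [1.1, 0.2, 1.3]
finger_gap: 0.0853
```

Call:
{"fn": "drive_tool", "kwargs": {"steps": [{"x": 0,"y": 60,"z": 0,"turn": 0},{"x": 0,"y": 120,"z": 0,"turn": 0},{"x": 0,"y": 180,"z": 0,"turn": 0},{"x": 0,"y": 240,"z": 0,"turn": 0},{"x": 0,"y": 300,"z": 0,"turn": 0}]}}

```text
clock: 2.12
tool_pos: [0.1595, 0.9065, 0.2808]
tcp_rot: [-180.0, 0.1, 89.9]
ft_force: [-0.3, 0.3, -0.0]
finger_gap: 0.0856
```

Call:
{"fn": "drive_tool", "kwargs": {"steps": [{"x": 0,"y": 60,"z": 0,"turn": 0},{"x": 0,"y": 120,"z": 0,"turn": 0},{"x": 0,"y": 180,"z": 0,"turn": 0},{"x": 0,"y": 240,"z": 0,"turn": 0},{"x": 0,"y": 240,"z": 0,"turn": 0}]}}

```text
clock: 2.75
tool_pos: [0.1452, 1.0085, 0.2428]
tcp_rot: [179.6, -2.6, 89.9]
ft_force: [-0.3, -2.0, 2.7]
finger_gap: 0.0855
```

```bash
python3 - <<'E'
from h import *
np.set_printoptions(precision=3,suppress=True)
s=sense();print(s["clock"],s["joint_pos"],s["tool_pos"],s["tcp_rot"],s["ft_force"])
E
```

```text
2.75 [ 80.351  61.865   4.146   0.072 111.346  -9.559] [0.145 1.008 0.243] [179.626  -2.617  89.946] [-0.27  -2.038  2.74 ]
```

Call:
{"fn": "drive_tool", "kwargs": {"steps": [{"x": 0,"y": -50,"z": 0,"turn": 0},{"x": 0,"y": -100,"z": 0,"turn": 0},{"x": 0,"y": -150,"z": 0,"turn": 0},{"x": 0,"y": -200,"z": 0,"turn": 0},{"x": 0,"y": -200,"z": 0,"turn": 0}]}}

```text
clock: 3.38
tool_pos: [0.1463, 0.8166, 0.2481]
tcp_rot: [179.5, -2.9, 89.9]
ft_force: [-0.0, 1.2, 1.5]
finger_gap: 0.0853
```

```bash
python3 - <<'E'
from h import *
np.set_printoptions(precision=3,suppress=True)
s=sense();print(s["clock"],s["joint_pos"],s["tool_pos"],s["tcp_rot"],s["ft_force"])
E
```

```text
3.375 [ 78.023  24.259  60.03    0.16   92.753 -11.872] [0.146 0.817 0.248] [179.547  -2.927  89.919] [-0.048  1.216  1.459]
```

Call:
{"fn": "drive_tool", "kwargs": {"steps": [{"x": 0,"y": 60,"z": 0,"turn": 0},{"x": 0,"y": 120,"z": 0,"turn": 0},{"x": 0,"y": 180,"z": 0,"turn": 0},{"x": 0,"y": 260,"z": 60,"turn": 0},{"x": 0,"y": 360,"z": 120,"turn": 0}]}}

```text
clock: 4.0
tool_pos: [0.1415, 1.004, 0.2763]
tcp_rot: [179.4, -4.3, 89.9]
ft_force: [9.8, 63.6, 44.9]
finger_gap: 0.0859
```

Call:
{"fn": "drive_tool", "kwargs": {"steps": [{"x": 0,"y": 400,"z": 400,"turn": 0},{"x": 0,"y": 400,"z": 400,"turn": 0},{"x": 0,"y": 400,"z": 400,"turn": 0},{"x": 0,"y": 400,"z": 400,"turn": 0},{"x": 0,"y": 400,"z": 400,"turn": 0}]}}

```text
clock: 4.62
tool_pos: [0.1159, 0.9827, 0.3543]
tcp_rot: [179.1, -6.7, 90.0]
ft_force: [0.1, 0.0, -0.4]
finger_gap: 0.0854
```

```bash
python3 - <<'E'
from h import *
np.set_printoptions(precision=3,suppress=True)
s=sense();print(s["clock"],s["joint_pos"],s["tool_pos"],s["tcp_rot"],s["ft_force"])
E
```

```text
4.625 [ 81.774  55.456   4.146   0.074 113.599  -8.107] [0.116 0.983 0.354] [179.1    -6.74   89.968] [ 0.129  0.008 -0.439]
```

The leftover lean persists between calls, so working against the reach limit builds up tool tilt. My tilt so far is along the jaw axis, which is wrong. I'll turn the jaws crosswise to the arm, with an offset that cancels the lean, and then build tilt.

Call:
{"fn": "drive_tool", "kwargs": {"steps": [{"x": 0,"y": 0,"z": 0,"turn": 10},{"x": 0,"y": 0,"z": 0,"turn": 20},{"x": 0,"y": 0,"z": 0,"turn": 30},{"x": 0,"y": 0,"z": 0,"turn": 40},{"x": 0,"y": 0,"z": 0,"turn": 50}]}}

```text
clock: 5.25
tool_pos: [0.1151, 0.9753, 0.3481]
tcp_rot: [178.8, -6.8, 140.3]
ft_force: [-0.8, -0.2, 0.8]
finger_gap: 0.0859
```

Call:
{"fn": "drive_tool", "kwargs": {"steps": [{"x": 0,"y": 0,"z": 0,"turn": 10},{"x": 0,"y": 0,"z": 0,"turn": 20},{"x": 0,"y": 0,"z": 0,"turn": 30},{"x": 0,"y": 0,"z": 0,"turn": 40},{"x": 0,"y": 0,"z": 0,"turn": 40}]}}

```text
clock: 5.88
tool_pos: [0.1129, 0.9608, 0.3402]
tcp_rot: [178.1, -6.7, 179.9]
ft_force: [-0.8, 0.5, -0.4]
finger_gap: 0.085
```

Call:
{"fn": "drive_tool", "kwargs": {"steps": [{"x": 0,"y": 400,"z": 100,"turn": 0},{"x": 0,"y": 400,"z": 100,"turn": 0},{"x": 0,"y": 400,"z": 100,"turn": 0},{"x": 0,"y": 400,"z": 100,"turn": 0},{"x": 0,"y": 400,"z": 100,"turn": 0}]}}

```text
clock: 6.5
tool_pos: [0.0868, 0.9958, 0.3029]
tcp_rot: [175.6, -6.6, 179.9]
ft_force: [-0.3, 0.0, -0.6]
finger_gap: 0.0854
```

```bash
cat >> h.py <<'E'
def lean(s=None):
    s=s or sense(); M=R.from_euler('xyz',s["tcp_rot"],degrees=True).as_matrix()
    print("clk",s["clock"],"j",np.round(s["joint_pos"],2),"p",np.round(s["tool_pos"],4),"z",np.round(M[:,2],3),"x",np.round(M[:,0],3),"tilt",round(np.degrees(np.arccos(-M[2,2])),1),"F",np.round(s["ft_force"],1),"gap",round(s["finger_gap"],4))
E
python3 -c "
from h import *
lean()"
```

```text
clk 6.5 j [ 81.49  58.54   4.15   7.79 113.72 -94.84] p [0.0868 0.9958 0.3029] z [-0.114  0.077 -0.991] x [-0.993  0.001  0.114] tilt 7.9 F [-0.3  0.  -0.6] gap 0.0854
```

Call:
{"fn": "drive_tool", "kwargs": {"steps": [{"x": 200,"y": 1500,"z": 300,"turn": 0},{"x": 200,"y": 1500,"z": 300,"turn": 0},{"x": 200,"y": 1500,"z": 300,"turn": 0},{"x": 200,"y": 1500,"z": 300,"turn": 0},{"x": 200,"y": 1500,"z": 300,"turn": 0}]}}

```text
clock: 7.12
tool_pos: [0.0936, 1.0303, 0.2522]
tcp_rot: [173.1, -6.4, 179.9]
ft_force: [0.7, -0.6, 0.9]
finger_gap: 0.0854
```

```bash
python3 -c "
from h import *
lean()"
```

```text
clk 7.125 j [ 81.36  61.51   4.19   7.69 108.2  -95.4 ] p [0.0936 1.0303 0.2522] z [-0.11   0.121 -0.987] x [-0.994  0.001  0.111] tilt 9.4 F [ 0.7 -0.6  0.9] gap 0.0854
```

Call:
{"fn": "drive_tool", "kwargs": {"steps": [{"x": 60,"y": 400,"z": 200,"turn": 0},{"x": 60,"y": 400,"z": 200,"turn": 0},{"x": 60,"y": 400,"z": 200,"turn": 0},{"x": 60,"y": 400,"z": 200,"turn": 0},{"x": 60,"y": 400,"z": 200,"turn": 0}]}}

```text
clock: 7.75
tool_pos: [0.0985, 1.0356, 0.2719]
tcp_rot: [170.4, -6.2, 179.9]
ft_force: [-0.2, -0.1, -0.6]
finger_gap: 0.0853
```

Call:
{"fn": "drive_tool", "kwargs": {"steps": [{"x": 60,"y": 400,"z": 200,"turn": 0},{"x": 60,"y": 400,"z": 200,"turn": 0},{"x": 60,"y": 400,"z": 200,"turn": 0},{"x": 60,"y": 400,"z": 200,"turn": 0},{"x": 60,"y": 400,"z": 200,"turn": 0}]}}

```text
clock: 8.38
tool_pos: [0.1028, 1.0427, 0.2875]
tcp_rot: [167.8, -6.0, 179.9]
ft_force: [0.1, -0.1, -0.1]
finger_gap: 0.0856
```

```bash
python3 -c "
from h import *
lean()"
```

```text
clk 8.375 j [ 80.86  59.71   4.21   7.93 104.71 -95.59] p [0.1028 1.0427 0.2875] z [-0.101  0.212 -0.972] x [-0.995  0.002  0.104] tilt 13.6 F [ 0.1 -0.1 -0.1] gap 0.0856
```

Call:
{"fn": "drive_tool", "kwargs": {"steps": [{"x": 60,"y": 400,"z": 200,"turn": 8},{"x": 60,"y": 400,"z": 200,"turn": 8},{"x": 60,"y": 400,"z": 200,"turn": 8},{"x": 60,"y": 400,"z": 200,"turn": 8},{"x": 60,"y": 400,"z": 200,"turn": 8}]}}

```text
clock: 9.0
tool_pos: [0.1043, 1.0461, 0.2992]
tcp_rot: [165.2, -5.4, -172.3]
ft_force: [-0.3, 0.2, -0.9]
finger_gap: 0.0853
```

Call:
{"fn": "drive_tool", "kwargs": {"steps": [{"x": 60,"y": 400,"z": 200,"turn": 0},{"x": 60,"y": 400,"z": 200,"turn": 0},{"x": 60,"y": 400,"z": 200,"turn": 0},{"x": 60,"y": 400,"z": 200,"turn": 0},{"x": 60,"y": 400,"z": 200,"turn": 0}]}}

```text
clock: 9.62
tool_pos: [0.1068, 1.0551, 0.3113]
tcp_rot: [162.6, -4.9, -172.4]
ft_force: [-0.1, 0.0, 0.1]
finger_gap: 0.0851
```

Call:
{"fn": "drive_tool", "kwargs": {"steps": [{"x": 60,"y": 400,"z": 220,"turn": 0},{"x": 60,"y": 400,"z": 220,"turn": 0},{"x": 60,"y": 400,"z": 220,"turn": 0},{"x": 60,"y": 400,"z": 220,"turn": 0},{"x": 60,"y": 400,"z": 220,"turn": 0}]}}

```text
clock: 10.25
tool_pos: [0.1084, 1.0615, 0.3296]
tcp_rot: [159.9, -4.3, -172.6]
ft_force: [0.8, -0.3, -0.1]
finger_gap: 0.0855
```

```bash
python3 -c "
from h import *
lean()"
```

```text
clk 10.25 j [  80.17   57.85    4.21    9.86   99.63 -103.23] p [0.1084 1.0615 0.3296] z [-0.114  0.332 -0.937] x [-0.989 -0.128  0.075] tilt 20.5 F [ 0.8 -0.3 -0.1] gap 0.0855
```

Call:
{"fn": "drive_tool", "kwargs": {"steps": [{"x": 60,"y": 400,"z": 240,"turn": 0},{"x": 60,"y": 400,"z": 240,"turn": 0},{"x": 60,"y": 400,"z": 240,"turn": 0},{"x": 60,"y": 400,"z": 240,"turn": 0},{"x": 60,"y": 400,"z": 240,"turn": 0}]}}

```text
clock: 10.88
tool_pos: [0.1095, 1.0654, 0.3524]
tcp_rot: [157.3, -3.8, -172.8]
ft_force: [-0.0, -0.1, 0.3]
finger_gap: 0.0854
```

Call:
{"fn": "drive_tool", "kwargs": {"steps": [{"x": 60,"y": 400,"z": 240,"turn": 0},{"x": 60,"y": 400,"z": 240,"turn": 0},{"x": 60,"y": 400,"z": 240,"turn": 0},{"x": 60,"y": 400,"z": 240,"turn": 0},{"x": 60,"y": 400,"z": 240,"turn": 0}]}}

```text
clock: 11.5
tool_pos: [0.1107, 1.0708, 0.3721]
tcp_rot: [154.6, -3.2, -173.1]
ft_force: [0.7, -0.1, -0.4]
finger_gap: 0.0856
```

Call:
{"fn": "drive_tool", "kwargs": {"steps": [{"x": 60,"y": 400,"z": 260,"turn": 0},{"x": 60,"y": 400,"z": 260,"turn": 0},{"x": 60,"y": 400,"z": 260,"turn": 0},{"x": 60,"y": 400,"z": 260,"turn": 0},{"x": 60,"y": 400,"z": 260,"turn": 0}]}}

```text
clock: 12.12
tool_pos: [0.1115, 1.0737, 0.3959]
tcp_rot: [152.0, -2.7, -173.3]
ft_force: [-0.2, -0.3, 0.1]
finger_gap: 0.0859
```

Call:
{"fn": "drive_tool", "kwargs": {"steps": [{"x": 60,"y": 400,"z": 260,"turn": 0},{"x": 60,"y": 400,"z": 260,"turn": 0},{"x": 60,"y": 400,"z": 260,"turn": 0},{"x": 60,"y": 400,"z": 260,"turn": 0},{"x": 60,"y": 400,"z": 260,"turn": 0}]}}

```text
clock: 12.75
tool_pos: [0.1124, 1.0781, 0.4164]
tcp_rot: [149.3, -2.3, -173.6]
ft_force: [0.1, 0.2, -0.0]
finger_gap: 0.0855
```

Call:
{"fn": "drive_tool", "kwargs": {"steps": [{"x": 60,"y": 400,"z": 280,"turn": 0},{"x": 60,"y": 400,"z": 280,"turn": 0},{"x": 60,"y": 400,"z": 280,"turn": 0},{"x": 60,"y": 400,"z": 280,"turn": 0},{"x": 60,"y": 400,"z": 280,"turn": 0}]}}

```text
clock: 13.38
tool_pos: [0.1129, 1.0799, 0.4409]
tcp_rot: [146.6, -1.8, -173.9]
ft_force: [-0.1, 1.1, 0.3]
finger_gap: 0.0855
```

Call:
{"fn": "drive_tool", "kwargs": {"steps": [{"x": 60,"y": 400,"z": 280,"turn": 0},{"x": 60,"y": 400,"z": 280,"turn": 0},{"x": 60,"y": 400,"z": 280,"turn": 0},{"x": 60,"y": 400,"z": 280,"turn": 0},{"x": 60,"y": 400,"z": 280,"turn": 0}]}}

```text
clock: 14.0
tool_pos: [0.1136, 1.0833, 0.462]
tcp_rot: [144.0, -1.3, -174.2]
ft_force: [-1.3, -0.7, -0.4]
finger_gap: 0.0856
```

```bash
python3 -c "
from h import *
lean()"
```

```text
clk 14.0 j [  79.94   52.11    4.21   10.32   88.97 -102.39] p [0.1136 1.0833 0.462 ] z [-0.078  0.583 -0.808] x [-0.995 -0.101  0.023] tilt 36.1 F [-1.3 -0.7 -0.4] gap 0.0856
```

Call:
{"fn": "drive_tool", "kwargs": {"steps": [{"x": 60,"y": 400,"z": 300,"turn": 0},{"x": 60,"y": 400,"z": 300,"turn": 0},{"x": 60,"y": 400,"z": 300,"turn": 0},{"x": 60,"y": 400,"z": 300,"turn": 0},{"x": 60,"y": 400,"z": 300,"turn": 0}]}}

```text
clock: 14.62
tool_pos: [0.114, 1.0841, 0.4868]
tcp_rot: [141.3, -0.9, -174.5]
ft_force: [-0.4, 0.5, 0.2]
finger_gap: 0.0852
```

Call:
{"fn": "drive_tool", "kwargs": {"steps": [{"x": 60,"y": 400,"z": 300,"turn": 0},{"x": 60,"y": 400,"z": 300,"turn": 0},{"x": 60,"y": 400,"z": 300,"turn": 0},{"x": 60,"y": 400,"z": 300,"turn": 0},{"x": 60,"y": 400,"z": 300,"turn": 0}]}}

```text
clock: 15.25
tool_pos: [0.1145, 1.0864, 0.5083]
tcp_rot: [138.7, -0.5, -174.9]
ft_force: [-0.2, 0.1, -1.1]
finger_gap: 0.0853
```

Call:
{"fn": "drive_tool", "kwargs": {"steps": [{"x": 60,"y": 400,"z": 320,"turn": 0},{"x": 60,"y": 400,"z": 320,"turn": 0},{"x": 60,"y": 400,"z": 320,"turn": 0},{"x": 60,"y": 400,"z": 320,"turn": 0},{"x": 60,"y": 400,"z": 320,"turn": 0}]}}

```text
clock: 15.88
tool_pos: [0.1148, 1.0861, 0.5332]
tcp_rot: [136.0, -0.1, -175.2]
ft_force: [0.6, 0.4, -0.1]
finger_gap: 0.0852
```

```bash
python3 -c "
from h import *
lean()"
```

```text
clk 15.875 j [  79.89   49.25    4.2    10.45   83.66 -101.92] p [0.1148 1.0861 0.5332] z [-0.06   0.692 -0.719] x [-0.996 -0.084  0.002] tilt 44.0 F [ 0.6  0.4 -0.1] gap 0.0852
```

```bash
python3 - <<'E'
from h import *
from scipy.optimize import least_squares
D=[([71.745,6.673,82.637,0,90.757,-2.166],[.18701,.64837,.23056]),
([48.39,-20.965,103.095,-.007,97.863,-41.55],[.2872,.3617,.2815]),
([80.351,61.865,4.146,.072,111.346,-9.559],[.1452,1.0085,.2428]),
([78.023,24.259,60.03,.16,92.753,-11.87],[.1463,.8166,.2481]),
([80.86,59.71,4.21,7.93,104.71,-95.59],[.1028,1.0427,.2875]),
([80.17,57.85,4.21,9.86,99.63,-103.23],[.1084,1.0615,.3296]),
([79.94,52.11,4.21,10.32,88.97,-102.39],[.1136,1.0833,.462]),
([79.89,49.25,4.2,10.45,83.66,-101.92],[.1148,1.0861,.5332])]
def fk(q,p):
    a,h,L1,e,L2,T,d=p
    c=np.radians(q)
    Ry=lambda t:R.from_euler('y',t).as_matrix()
    Rz=lambda t:R.from_euler('z',t).as_matrix()
    M=Rz(c[0]);o=M@[a,d,h]
    M=M@Ry(c[1]);o=o+M@[0,0,L1]
    M=M@Ry(c[2]);o=o+M@[e,0,L2]   # e: perpendicular offset
    M=M@Rz(c[3])@Ry(c[4]);w=o
    return o+M@[0,0,T],w
f=lambda p:np.concatenate([fk(q,p)[0]-np.array(x) for q,x in D])
r=least_squares(f,[0,.18,.44,0,.55,.28,0]);print(np.round(r.x,4),np.round(r.fun*1e3,1))
E
python3 - <<'E'
import sys;sys.path.insert(0,'.')
from h import *
import pickle
t=pickle.load(open("top0.pkl","rb"))
print("fin",onz(t,422.7,219.9,.072),"knobs",onz(t,405.5,215,.048),onz(t,435.7,214.1,.048))
# rim corners from crop (380,190) x4
for p in((68,75),(250,72),(258,178),(78,187)): print(onz(t,380+p[0]/4,190+p[1]/4,.03))
E
```

```text
[0.     0.1376 0.4597 0.0815 0.6203 0.2896 0.0255] [-0.   0.   0.   0.   0.  -0.   0.1  0.   0.   0.  -0.   0.  -0.   0.
 -0.1  0.  -0.   0.  -0.  -0.  -0.1 -0.1 -0.   0.1]
fin [ 0.43899428 -0.35875051  0.072     ] knobs [ 0.45828531 -0.30968515  0.048     ] [ 0.46064941 -0.40557157  0.048     ]
[ 0.4813837  -0.28609438  0.03      ]
[ 0.48303738 -0.43238146  0.03      ]
[ 0.39749121 -0.43506678  0.03      ]
[ 0.39109813 -0.29141993  0.03      ]
```

```bash
cat > kin.py <<'E'
from h import *
from scipy.optimize import least_squares
P=[0,.1376,.4597,.0815,.6203,.2896,.0255]
LO=np.array([-162.19,-47.58,4.15,-65.23,.69,-170.13]);HI=np.array([162.19,125.68,143.07,245.23,171.88,170.13])
E=lambda a,t:R.from_euler(a,t).as_matrix()
def fk(q):
    a,h,L1,e,L2,T,d=P; c=np.radians(q)
    M=E('z',c[0]);o=M@[a,d,h]; M=M@E('y',c[1]);el=o+M@[0,0,L1]
    M=M@E('y',c[2]);w=el+M@[e,0,L2]; M=M@E('z',c[3])@E('y',c[4])@E('z',c[5])
    return w+M@[0,0,T],M,w,el
s0=dict(q=[79.89,49.25,4.2,10.45,83.66,-101.92],rot=[136.0,-.1,-175.2])
OFF=fk(s0['q'])[1].T@R.from_euler('xyz',s0['rot'],degrees=True).as_matrix()
def target(p,head,tilt):
    h,f=np.radians([head,tilt]);z=np.array([np.sin(f)*np.cos(h),np.sin(f)*np.sin(h),-np.cos(f)]);x=np.array([-np.sin(h),np.cos(h),0])
    return np.array(p),np.column_stack([x,np.cross(z,x),z])
def ik(p,head,tilt,q0):
    p,M=target(p,head,tilt)
    def f(q):
        a,A,_,_=fk(q);A=A@OFF
        return np.concatenate([(a-p),.5*R.from_matrix(A@M.T).as_rotvec()])
    r=least_squares(f,np.clip(q0,LO+.1,HI-.1),bounds=(LO,HI),x_scale=50);return r.x,np.linalg.norm(r.fun[:3]),np.linalg.norm(r.fun[3:])*2*57.3
E
python3 - <<'E'
from kin import *
np.set_printoptions(precision=3,suppress=True)
print(R.from_matrix(OFF).as_euler('xyz',degrees=True))
q0=[-10,-40,130,0,60,-95]
for nm,p,h in(("lip",(.60,-.05,.025),3),("lip",(.6,-.05,.1),3),("lip",(.6,-.05,.27),3),("tray",(.43,-.36,.055),2),("tray up",(.43,-.36,.12),2),("pre",(.5,-.1,.12),3),("in",(.66,-.1,.09),3)):
  for tl in(30,36,44):
    q,a,b=ik(p,h,tl,q0);print(nm,p,tl,q,"err",round(a,4),round(b,2),"wrist",fk(q)[2],"elb",fk(q)[3])
E
```

```text
[ -0.007  -0.02  179.975]
lip (0.6, -0.05, 0.025) 30 [ -10.402  -10.375  123.011   10.748   38.547 -110.08 ] err 0.0 0.0 wrist [ 0.455 -0.058  0.276] elb [-0.077  0.04   0.59 ]
lip (0.6, -0.05, 0.025) 36 [ -11.181  -12.573  126.596   15.886   31.818 -115.126] err 0.0 0.0 wrist [ 0.43  -0.059  0.259] elb [-0.093  0.044  0.586]
lip (0.6, -0.05, 0.025) 44 [ -12.259  -14.66   131.08    27.881   23.056 -127.036] err 0.0 0.0 wrist [ 0.399 -0.061  0.233] elb [-0.108  0.05   0.582]
lip (0.6, -0.05, 0.1) 30 [ -10.402  -15.602  119.641    9.14    47.017 -107.896] err 0.0 0.0 wrist [ 0.455 -0.058  0.351] elb [-0.117  0.047  0.58 ]
lip (0.6, -0.05, 0.1) 36 [ -11.181  -18.332  123.371   12.832   40.525 -111.354] err 0.0 0.0 wrist [ 0.43  -0.059  0.334] elb [-0.137  0.053  0.574]
lip (0.6, -0.05, 0.1) 44 [ -12.259  -21.343  128.155   20.307   31.849 -118.53 ] err 0.0 0.0 wrist [ 0.399 -0.061  0.308] elb [-0.158  0.06   0.566]
lip (0.6, -0.05, 0.27) 30 [ -10.402  -21.115  107.811    7.417   64.184 -104.881] err 0.0 0.0 wrist [ 0.455 -0.058  0.521] elb [-0.158  0.055  0.566]
lip (0.6, -0.05, 0.27) 3
[... 1401 characters left out ...]
 131.743   19.125   50.605 -123.479] err 0.0 0.0 wrist [ 0.33  -0.109  0.354] elb [-0.228  0.122  0.519]
pre (0.5, -0.1, 0.12) 44 [ -24.882  -38.149  136.504   27.574   44.619 -131.207] err 0.0 0.0 wrist [ 0.299 -0.111  0.328] elb [-0.247  0.143  0.499]
in (0.66, -0.1, 0.09) 30 [ -14.576   -5.708  112.196   12.276   45.358 -114.011] err 0.0 0.0 wrist [ 0.515 -0.108  0.341] elb [-0.038  0.036  0.595]
in (0.66, -0.1, 0.09) 36 [ -15.453   -7.963  115.899   17.305   38.792 -118.734] err 0.0 0.0 wrist [ 0.49  -0.109  0.324] elb [-0.055  0.042  0.593]
in (0.66, -0.1, 0.09) 44 [ -16.642  -10.268  120.563   27.565   30.348 -128.628] err 0.0 0.0 wrist [ 0.459 -0.111  0.298] elb [-0.071  0.048  0.59 ]
```

```bash
python3 - <<'E'
from kin import *
a=np.array([.1148,1.0861,.5332]);b=np.array([.50,-.04,.30])
q=np.array(s0['q'])
for k in range(0,21):
    p=a+(b-a)*k/20; an=np.degrees(np.arctan2(p[1],p[0])); hd=94.8-91.8*(np.clip((84-an)/88.6,0,1))
    q,e,r=ik(p,hd,44,q); print(k,np.round((p-a)*1000),round(hd-94.8,1),np.round(q,1),round(e,4),round(r,2))
E
```

```text
0 [0. 0. 0.] -0.0 [  79.9   49.2    4.3   10.3   83.6 -101.9] 0.0 0.0
1 [ 19. -56. -12.] -1.5 [  78.3   33.1   30.1   10.8   74.1 -103.9] 0.0 0.0
2 [  39. -113.  -23.] -3.1 [  76.5   23.5   44.3   11.3   69.6 -105.1] 0.0 0.0
3 [  58. -169.  -35.] -4.8 [  74.5   15.6   55.3   11.7   66.6 -106. ] 0.0 0.0
4 [  77. -225.  -47.] -6.8 [  72.2    8.5   64.6   12.1   64.5 -106.7] 0.0 0.0
5 [  96. -282.  -58.] -9.0 [  69.7    1.9   72.7   12.5   63.1 -107.4] 0.0 0.0
6 [ 116. -338.  -70.] -11.5 [  66.8   -4.4   80.    12.9   62.2 -108. ] 0.0 0.0
7 [ 135. -394.  -82.] -14.3 [  63.6  -10.4   86.5   13.2   61.8 -108.6] 0.0 0.0
8 [ 154. -450.  -93.] -17.5 [  60.   -16.3   92.4   13.6   61.9 -109.1] 0.0 0.0
9 [ 173. -507. -105.] -21.2 [  55.8  -21.9   97.8   13.9   62.3 -109.5] 0.0 0.0
10 [ 193. -563. -117.] -25.3 [  51.1  -27.4  102.6   14.2   63.  -110. ] 0.0 0.0
11 [ 212. -619. -128.] -30.0 [  45.8  -32.5  107.    14.5   63.9 -110.3] 0.0 0.0
12 [ 231. -676. -140.] -35.4 [  39.9  -37.3  110.8   14.9   65.  -110.7] 0.0 0.0
13 [ 250. -732. -152.] -41.3 [  33.4  -41.6  114.1   15.2   66.  -111. ] 0.0 0.0
14 [ 270. -788. -163.] -47.9 [  26.4  -45.2  117.    15.4   66.9 -111.2] 0.0 0.0
15 [ 289. -845. -175.] -55.0 [  19.   -47.6  119.1   15.5   67.3 -111.3] 0.002 0.11
16 [ 308. -901. -187.] -62.5 [  11.7  -47.6  119.9   15.4   67.  -111.4] 0.0108 0.61
17 [ 327. -957. -198.] -70.2 [   4.5  -47.6  120.9   15.2   66.1 -111.2] 0.0134 0.75
18 [  347. -1013.  -210.] -77.8 [  -2.4  -47.6  122.1   14.9   64.5 -110.8] 0.0099 0.54
19 [  366. -1070.  -222.] -85.0 [  -8.8  -47.6  123.5   14.5   62.4 -110.4] 0.0001 0.01
20 [  385. -1126.  -233.] -91.8 [ -14.4  -44.4  123.1   14.    59.5 -110. ] 0.0 0.0
```

Call:
{"fn": "drive_tool", "kwargs": {"steps": [{"x": 15,"y": -40,"z": -10,"turn": -1},{"x": 30,"y": -85,"z": -20,"turn": -3},{"x": 50,"y": -130,"z": -32,"turn": -5},{"x": 75,"y": -185,"z": -46,"turn": -8},{"x": 102,"y": -240,"z": -60,"turn": -11}]}}

```text
clock: 16.5
tool_pos: [0.1933, 0.898, 0.4871]
tcp_rot: [136.0, -0.1, 173.7]
ft_force: [0.1, 1.9, 0.4]
finger_gap: 0.0854
```

Call:
{"fn": "drive_tool", "kwargs": {"steps": [{"x": 26,"y": -53,"z": -14,"turn": -3},{"x": 52,"y": -106,"z": -27,"turn": -7},{"x": 78,"y": -160,"z": -40,"turn": -11},{"x": 104,"y": -213,"z": -54,"turn": -15},{"x": 130,"y": -266,"z": -66,"turn": -19}]}}

```text
clock: 17.12
tool_pos: [0.3235, 0.6318, 0.4212]
tcp_rot: [136.0, -0.1, 154.7]
ft_force: [0.4, -0.3, 0.3]
finger_gap: 0.0856
```

Call:
{"fn": "drive_tool", "kwargs": {"steps": [{"x": 24,"y": -50,"z": -12,"turn": -4},{"x": 48,"y": -100,"z": -24,"turn": -8},{"x": 74,"y": -150,"z": -36,"turn": -12},{"x": 100,"y": -200,"z": -46,"turn": -17},{"x": 115,"y": -255,"z": -50,"turn": -22}]}}

```text
clock: 17.75
tool_pos: [0.4385, 0.377, 0.3708]
tcp_rot: [136.0, -0.1, 132.6]
ft_force: [0.4, 0.7, 0.0]
finger_gap: 0.0856
```

```bash
python3 -c "
from h import *
lean()"
```

```text
clk 17.75 j [ 35.7  -32.46 110.04   5.73  58.81 -97.89] p [0.4385 0.377  0.3708] z [ 0.51   0.471 -0.72 ] x [-0.677  0.736  0.002] tilt 44.0 F [0.4 0.7 0. ] gap 0.0856
```

Call:
{"fn": "drive_tool", "kwargs": {"steps": [{"x": 15,"y": -55,"z": -12,"turn": -6},{"x": 30,"y": -110,"z": -25,"turn": -13},{"x": 42,"y": -165,"z": -38,"turn": -20},{"x": 54,"y": -225,"z": -50,"turn": -27},{"x": 62,"y": -280,"z": -64,"turn": -33}], "gripper": 0}}

```text
clock: 18.38
tool_pos: [0.5, 0.0969, 0.3077]
tcp_rot: [135.9, -0.1, 99.6]
ft_force: [1.2, 0.3, -0.4]
finger_gap: -0.0002
```

Call:
{"fn": "drive_tool", "kwargs": {"steps": [{"x": 0,"y": -40,"z": -20,"turn": -3},{"x": 0,"y": -80,"z": -40,"turn": -7},{"x": 0,"y": -110,"z": -60,"turn": -7},{"x": 0,"y": -110,"z": -60,"turn": -7},{"x": 0,"y": -110,"z": -60,"turn": -7}]}}

```text
clock: 19.0
tool_pos: [0.5002, -0.011, 0.2484]
tcp_rot: [136.0, -0.1, 92.8]
ft_force: [0.2, 0.5, -0.3]
finger_gap: 0.0001
```

```bash
python3 - <<'E'
from h import *
import pickle
lean()
d=cam("wrist");save(d,"wrist2");pickle.dump(d,open("wrist2.pkl","wb"));print(d["origin"],rot(d)[:,2])
E
```

```text
clk 19.0 j [  -8.95  -45.33  128.23   10.15   54.1  -104.39] p [ 0.5002 -0.011   0.2484] z [ 0.694  0.035 -0.719] x [-0.048  0.999  0.002] tilt 44.0 F [ 0.2  0.5 -0.3] gap 0.0001
[ 0.34968216 -0.01760131  0.30098431] [ 0.86997874  0.04378278 -0.49114159]
```

View pics/wrist2.png

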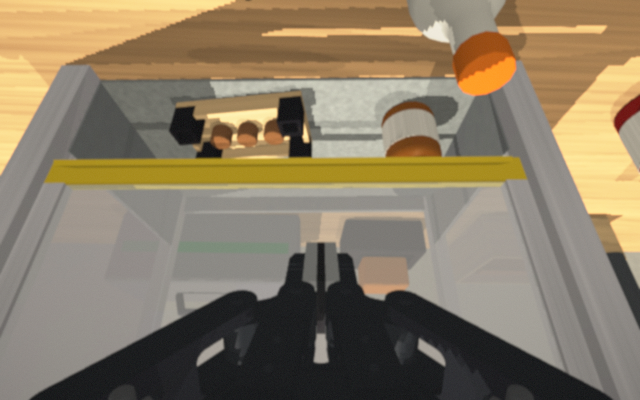

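```bash
python3 - <<'E'
from h import *
import pickle
d=pickle.load(open("wrist2.pkl","rb"));t=pickle.load(open("top0.pkl","rb"))
def onx(u,v,x):
    o,r=ray(d,u,v);return o+r*(x-o[0])/r[0]
for p in((285,157),(285,185),(50,182),(520,180),(60,160)): print(p,onx(*p,.60),onx(*p,.62))
for z in(.1,.15,.2,.25,.3): print(z,proj(d,(.59,.186,z)),proj(t,(.585,.186,z)))
for p in((187,125),(291,118),(208,148),(300,148),(176,105)): print(onz(d,*p,.048))
# triangulate yellow bar ends w/ top view: left end ~ top(257..,174) ; right end
print(tri([(d,522,168),(t,255,173)]),tri([(d,50,170),(t,386,166)]))
E
```

```text
(285, 157) [ 0.6        -0.0374436   0.11722239] [ 0.62       -0.03902897  0.1025401 ]
(285, 185) [ 0.6        -0.03597034  0.14722452] [ 0.62       -0.037438    0.13493936]
(50, 182) [ 0.6        -0.23282032  0.14964487] [ 0.62       -0.25001598  0.13755309]
(520, 180) [0.6        0.17763437 0.13601574] [0.62       0.19323339 0.12283501]
(60, 160) [ 0.6        -0.23298347  0.12695306] [ 0.62       -0.25019216  0.11304824]
0.1 [523.38990142 142.22796282] [247.33146896 172.98344275]
0.15 [540.59431935 187.62852001] [245.02751558 169.18389787]
0.2 [560.95656034 241.36222319] [242.57143367 165.13347152]
0.25 [585.43389063 305.95519217] [239.94764137 160.80646703]
0.3 [615.41398361 385.0693436 ] [237.13835363 156.17355434]
[ 0.63992751 -0.15035764  0.048     ]
[ 0.62359481 -0.03542647  0.048     ]
[ 0.680227   -0.13713838  0.048     ]
[ 0.67519303 -0.02598751  0.048     ]
[ 0.60987837 -0.15267591  0.048     ]
[0.57301599 0.15866111 0.14312067] [ 0.59729823 -0.23816644  0.13815282]
```

The sash is already raised to z ≈ 0.12 and the yellow lip spans rows 157–185. The lower tray (four black blocks) shows at about (185–300, 100–150) and the jar at (410,130). The red clip isn't in view, so I'll shift to find it.

Call:
{"fn": "drive_tool", "kwargs": {"steps": [{"x": 0,"y": -40,"z": 30,"turn": 0},{"x": 0,"y": -80,"z": 60,"turn": 0},{"x": 0,"y": -120,"z": 60,"turn": 0},{"x": 0,"y": -120,"z": 60,"turn": 0},{"x": 0,"y": -120,"z": 60,"turn": 0}]}}

```text
clock: 19.68
tool_pos: [0.5003, -0.1303, 0.3078]
tcp_rot: [136.0, -0.1, 92.8]
ft_force: [-0.2, 0.1, -1.4]
finger_gap: -0.0
```

```bash
python3 - <<'E'
from h import *
import pickle
lean()
d=cam("wrist");save(d,"wrist3");pickle.dump(d,open("wrist3.pkl","wb"));print(d["origin"],rot(d)[:,2])
E
```

```text
clk 19.675 j [ -29.61  -39.95  120.07   24.81   63.06 -126.33] p [ 0.5003 -0.1303  0.3078] z [ 0.694  0.036 -0.719] x [-0.05   0.999  0.002] tilt 44.0 F [-0.2  0.1 -1.4] gap -0.0
[ 0.34989607 -0.13709001  0.36054144] [ 0.86947072  0.0448607  -0.49194328]
```

View pics/wrist3.png

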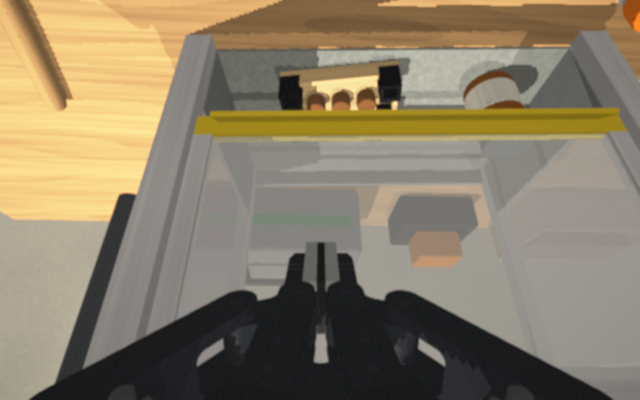

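Call:
{"fn": "drive_tool", "kwargs": {"steps": [{"x": 0,"y": 15,"z": 20,"turn": 10},{"x": 0,"y": 30,"z": 40,"turn": 20},{"x": 0,"y": 40,"z": 60,"turn": 25},{"x": 0,"y": 40,"z": 60,"turn": 25},{"x": 0,"y": 40,"z": 60,"turn": 25}]}}

```text
clock: 20.35
tool_pos: [0.5001, -0.0905, 0.3666]
tcp_rot: [136.0, -0.2, 117.8]
ft_force: [0.2, 0.5, 0.5]
finger_gap: -0.0001
```

```bash
python3 - <<'E'
from h import *
import pickle
lean()
d=cam("wrist");save(d,"wrist4");pickle.dump(d,open("wrist4.pkl","wb"));print(d["origin"],rot(d)[:,2])
E
```

```text
clk 20.35 j [ -33.74  -33.34  110.95   38.29   80.36 -150.46] p [ 0.5001 -0.0905  0.3666] z [ 0.613  0.325 -0.72 ] x [-0.466  0.885  0.003] tilt 44.0 F [0.2 0.5 0.5] gap -0.0001
[ 0.36696864 -0.16018833  0.41947464] [ 0.7693358   0.40713372 -0.49230536]
```

View pics/wrist4.png

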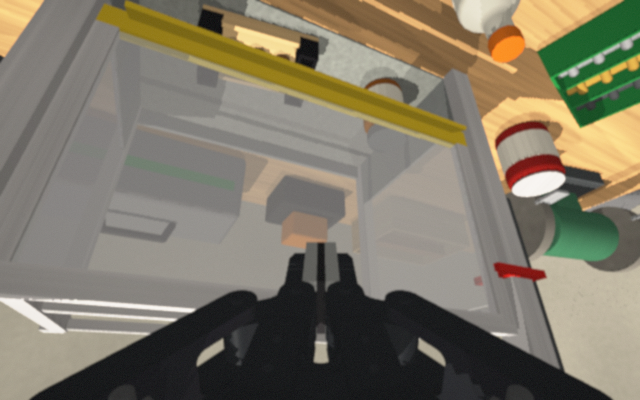

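The red clip shows at about (520,271) on the left post. I'll enlarge it and triangulate it together with the lip edge.

```bash
python3 - <<'E'
from h import *
import pickle
t=pickle.load(open("top0.pkl","rb"));w=pickle.load(open("wrist4.pkl","rb"))
a=cv2.resize(t["frame"][140:180,215:265],None,fx=8,fy=8,interpolation=cv2.INTER_CUBIC)
b=cv2.resize(w["frame"][240:300,470:570],None,fx=4,fy=4,interpolation=cv2.INTER_CUBIC)
b=cv2.copyMakeBorder(b,0,320-240,0,0,0)
cv2.imwrite("pics/clip.png",np.hstack([a,b])[:,:,::-1])
def m(d,roi):
    f=d["frame"].astype(int);x0,y0,x1,y1=roi;k=np.zeros(f.shape[:2],bool);k[y0:y1,x0:x1]=((f[...,0]>f[...,1]*1.8)&(f[...,0]>f[...,2]*1.8)&(f[...,0]>70))[y0:y1,x0:x1]
    ys,xs=np.nonzero(k);print(len(xs),xs.min(),xs.max(),ys.min(),ys.max(),xs.mean(),ys.mean(),cv2.minAreaRect(np.column_stack([xs,ys]).astype(np.float32)));return xs.mean(),ys.mean()
p=m(t,(220,148,258,170));q=m(w,(485,250,555,290))
print(tri([(t,*p),(w,*q)]))
for d,u,v in((t,*p),(w,*q)):
    o,r=ray(d,u,v)
    for x in(.58,.60,.62): print(x,o+r*(x-o[0])/r[0])
E
```

```text
80 227 251 155 162 237.15 159.15 ((238.8249053955078, 158.19845581054688), (6.113072395324707, 24.078018188476562), 86.42366790771484)
560 494 545 263 281 517.7214285714285 271.44464285714287 ((519.2298583984375, 272.0942077636719), (52.11632537841797, 14.14083194732666), 7.352379322052002)
[0.57394129 0.18314735 0.31364285]
0.58 [0.58       0.18786454 0.28736878]
0.6 [0.6        0.20026431 0.21138169]
0.62 [0.62       0.21266408 0.13539461]
0.58 [0.58       0.19134004 0.31111971]
0.6 [0.6        0.22434254 0.30094704]
0.62 [0.62       0.25734504 0.29077437]
```

View pics/clip.png

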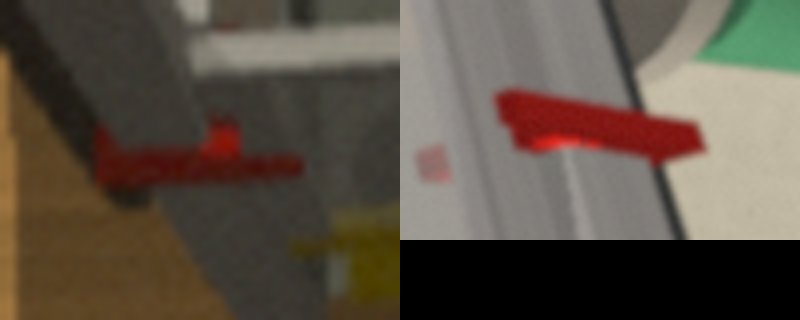

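```bash
python3 - <<'E'
from h import *
import pickle
t=pickle.load(open("top0.pkl","rb"));w=pickle.load(open("wrist4.pkl","rb"));w2=pickle.load(open("wrist2.pkl","rb"));w3=pickle.load(open("wrist3.pkl","rb"))
for a,b in(((240,161.3),(520,270)),((227.5,161.8),(543,273.5)),((252.3,160.8),(497,267)),((240,162.5),(521,266)),((240,160),(519,275))):
    p=tri([(t,*a),(w,*b)]);print(p,"reproj",proj(t,p)-a,proj(w,p)-b)
# lip lines
def edges(d,x0,x1,ylo,yhi):
    f=d["frame"].astype(int);k=((f[...,0]>f[...,2]*2.2)&(f[...,1]>f[...,2]*1.9)&(f[...,0]>80)).astype(np.uint8)
    up=[];lo=[]
    for u in range(x0,x1,4):
        c=np.nonzero(k[ylo:yhi,u])[0]
        if len(c): up.append((u,c.min()+ylo));lo.append((u,c.max()+ylo+1))
    return np.array(up),np.array(lo)
for nm,d,a in(("t",t,(265,380,155,185)),("w2",w2,(80,280,140,200)),("w3",w3,(215,600,100,145))):
    u,l=edges(d,*a);print(nm,np.polyfit(*u.T,1),np.polyfit(*l.T,1),np.std(u[:,1]-np.polyval(np.polyfit(*u.T,1),u[:,0])),np.std(l[:,1]-np.polyval(np.polyfit(*l.T,1),l[:,0])))
save(w3,"lipw3",(180,90,460,170),2.8);save(t,"lipt",(245,150,395,185),5)
E
```

```text
[0.56705938 0.17535649 0.31530237] reproj [ 0.07380135 -0.14000246] [ 0.44281589 -0.13250721]
[0.56520552 0.20922901 0.3150037 ] reproj [-0.0572979   0.12114876] [-0.36961669  0.11034623]
[0.5682286  0.1420233  0.31664123] reproj [ 0.14699616 -0.24973102] [ 0.82654555 -0.24569946]
[0.56486532 0.17579382 0.31161472] reproj [ 0.10467197 -0.20148426] [ 0.63661988 -0.19395395]
[0.56933337 0.17472738 0.31999113] reproj [ 0.05801046 -0.10819128] [ 0.34308146 -0.10031835]
t [-9.00488400e-02  2.00154762e+02] [-1.99938950e-02  1.83127646e+02] 4.092230235691031 3.196175349333171
w2 [-3.86554622e-03  1.59448067e+02] [-6.73469388e-03  1.84858776e+02] 0.41546572025364814 0.270690726453189
w3 [-1.04079003e-02  1.13308180e+02] [-6.98571955e-03  1.37740095e+02] 1.6456415297080187 0.2797358110747498
```

View pics/lipw3.png

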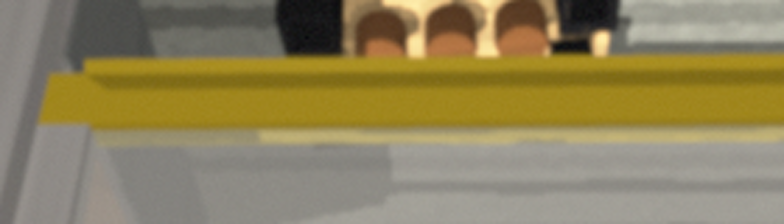

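View pics/lipt.png

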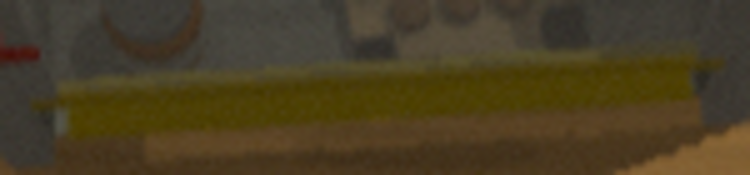

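```bash
python3 - <<'E'
from h import *
import pickle
t=pickle.load(open("top0.pkl","rb"));w2=pickle.load(open("wrist2.pkl","rb"));w3=pickle.load(open("wrist3.pkl","rb"))
f=[cv2.resize(d["frame"][y:y+40,x:x+60],None,fx=6.5,fy=6.5,interpolation=cv2.INTER_CUBIC) for d,x,y in((w2,30,145),(w2,490,140),(w3,185,95),(w3,580,95))]
cv2.imwrite("pics/ends.png",np.vstack([np.hstack(f[:2]),np.hstack(f[2:])])[:,:,::-1])
E
```

```text
(no output)
```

View pics/ends.png

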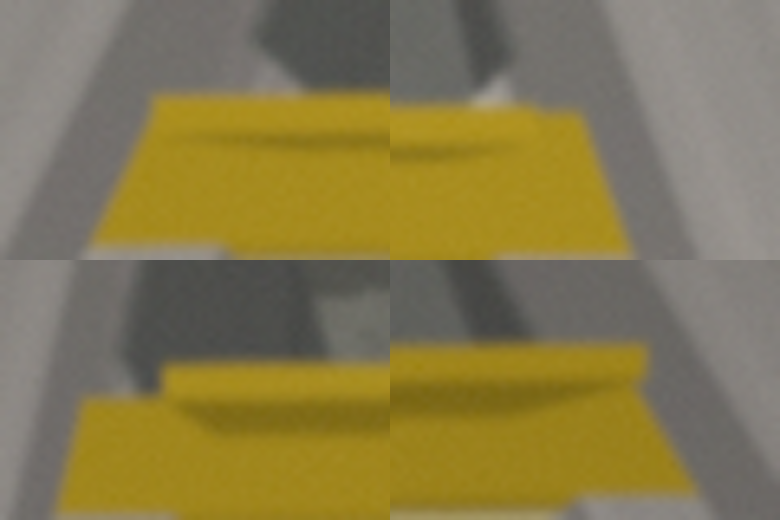

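```bash
python3 - <<'E'
from h import *
import pickle
t=pickle.load(open("top0.pkl","rb"));w2=pickle.load(open("wrist2.pkl","rb"));w3=pickle.load(open("wrist3.pkl","rb"))
def T(*o):
    p=tri(o);print(p,[np.round(proj(d,p)-(u,v),1) for d,u,v in o]);return p
A=T((w2,53.5,159.6),(w3,198.1,116.2))
B=T((w3,210.1,111.3),(t,383.4,170))
C=T((w3,619.7,108.2),(t,258.6,177.4))
T((w3,619.7,108.2),(t,258.6,177.4),(w2,513,156.5))
d=C-B;print(np.linalg.norm(d),np.degrees(np.arctan2(-d[0],d[1])),(B+C)/2)
E
```

```text
[ 0.61128461 -0.24795094  0.11955529] [array([0.4, 0.6]), array([-0.2, -0.6])]
[ 0.58397621 -0.22911461  0.13836125] [array([-3. , -0.6]), array([-0.8, -0.3])]
[0.56170728 0.14614746 0.13990692] [array([-0.1,  0.1]), array([-0.,  0.])]
[0.56145988 0.14686764 0.13959816] [array([ 0.7, -0.3]), array([-0.2,  0.1]), array([-1.8,  0.6])]
0.3759254116423668 3.3960826511115703 [ 0.57284174 -0.04148358  0.13913408]
```

Measured: clip middle z ≈ 0.3155 (front face x 0.567, y 0.175). Sash lower edge z ≈ 0.1205, lip free edge x ≈ 0.573, yaw about 3.4°. That leaves about 195 mm to lift, so I'll go in under the lip.

Call:
{"fn": "drive_tool", "kwargs": {"steps": [{"x": 10,"y": 10,"z": -50,"turn": -10},{"x": 20,"y": 20,"z": -110,"turn": -20},{"x": 25,"y": 30,"z": -165,"turn": -24},{"x": 30,"y": 30,"z": -225,"turn": -24},{"x": 30,"y": 30,"z": -275,"turn": -24}]}}

```text
clock: 21.02
tool_pos: [0.5292, -0.0602, 0.0897]
tcp_rot: [136.0, -0.1, 93.8]
ft_force: [1.1, -0.4, 0.8]
finger_gap: 0.0002
```

Call:
{"fn": "drive_tool", "kwargs": {"steps": [{"x": 25,"y": 0,"z": 0,"turn": 0},{"x": 49,"y": 0,"z": 0,"turn": 0},{"x": 49,"y": 0,"z": 5,"turn": 0},{"x": 49,"y": 0,"z": 10,"turn": 0},{"x": 49,"y": 0,"z": 13,"turn": 0}]}}

```text
clock: 21.65
tool_pos: [0.5787, -0.0612, 0.1061]
tcp_rot: [136.0, -0.1, 93.8]
ft_force: [0.1, -0.4, 0.4]
finger_gap: 0.0
```

```bash
python3 - <<'E'
from h import *
import pickle
lean()
d=cam("wrist");save(d,"wrist5");pickle.dump(d,open("wrist5.pkl","wb"))
E
```

```text
clk 21.65 j [ -15.01  -24.87  129.98   23.32   34.69 -123.19] p [ 0.5787 -0.0612  0.1061] z [ 0.694  0.047 -0.719] x [-0.066  0.998  0.002] tilt 44.0 F [ 0.1 -0.4  0.4] gap 0.0
```

View pics/wrist5.png

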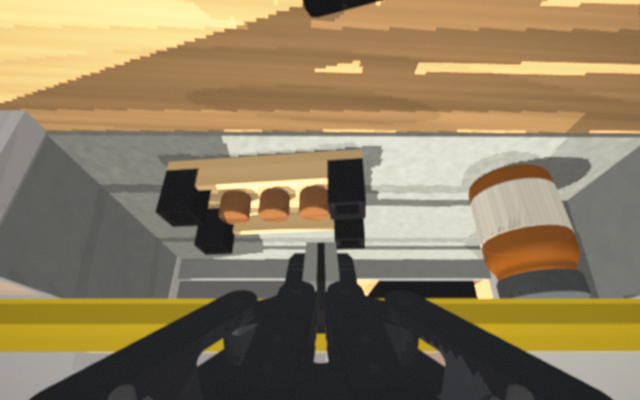

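The fingers sit under the lip (lip at rows 298–350, fingertips at (320,245) beyond it). The lower tray's blocks are clearly visible inside. Lifting now.

Call:
{"fn": "drive_tool", "kwargs": {"steps": [{"x": 0,"y": 0,"z": 8,"turn": 0},{"x": 0,"y": 0,"z": 18,"turn": 0},{"x": 0,"y": 0,"z": 32,"turn": 0},{"x": 0,"y": 0,"z": 46,"turn": 0},{"x": 0,"y": 0,"z": 60,"turn": 0}]}}

```text
clock: 22.32
tool_pos: [0.5786, -0.0611, 0.1659]
tcp_rot: [136.1, -0.1, 93.8]
ft_force: [-5.5, -0.5, -6.4]
finger_gap: 0.0001
```

Call:
{"fn": "drive_tool", "kwargs": {"steps": [{"x": 0,"y": 0,"z": 14,"turn": 0},{"x": 0,"y": 0,"z": 28,"turn": 0},{"x": 0,"y": 0,"z": 40,"turn": 0},{"x": 0,"y": 0,"z": 48,"turn": 0},{"x": 0,"y": 0,"z": 50,"turn": 0}]}}

```text
clock: 22.95
tool_pos: [0.5787, -0.0611, 0.2162]
tcp_rot: [136.1, -0.1, 93.8]
ft_force: [-7.6, 0.0, -5.2]
finger_gap: 0.0003
```

```bash
python3 - <<'E'
from h import *
import pickle
lean()
d=cam("top");save(d,"top6",(190,80,450,240),3);pickle.dump(d,open("top6.pkl","wb"))
d=cam("wrist");save(d,"wrist6");pickle.dump(d,open("wrist6.pkl","wb"))
E
```

```text
clk 22.95 j [ -15.    -30.19  122.85   18.11   46.45 -116.4 ] p [ 0.5787 -0.0611  0.2162] z [ 0.692  0.048 -0.72 ] x [-0.066  0.998  0.002] tilt 43.9 F [-7.6  0.  -5.2] gap 0.0003
```

View pics/wrist6.png

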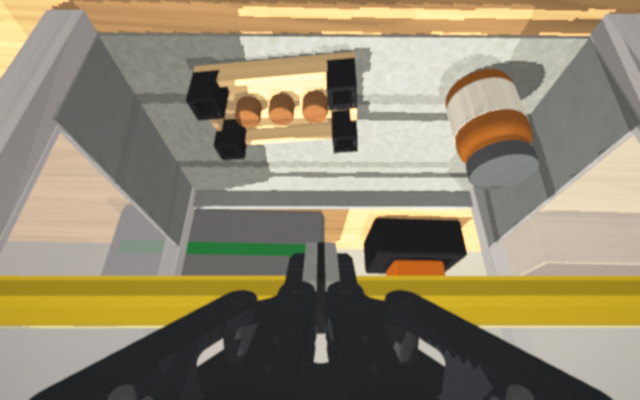

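View pics/top6.png

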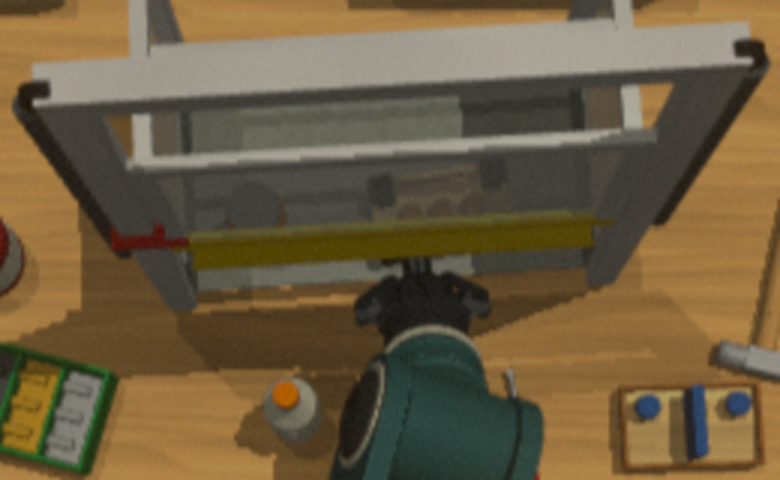

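```bash
python3 - <<'E'
from h import *
import pickle
def lipz(d,lst):
    n=np.array([1,.0593,0]);c=n@[.5728,-.0415,0]
    for u,v in lst:
        o,r=ray(d,u,v);p=o+r*(c-n@o)/(n@r);print((u,v),np.round(p,4))
def edge(d,cols,lo,hi):
    f=d["frame"].astype(int);out=[]
    for u in cols:
        k=(f[lo:hi,u,0]>2.2*f[lo:hi,u,2])&(f[lo:hi,u,1]>1.6*f[lo:hi,u,2])&(f[lo:hi,u,0]<200); out.append((u,np.nonzero(k)[0].min()+lo))
    return out
for n,c,lo,hi in(("wrist5",(30,100,560,610),292,320),("wrist6",(30,100,560,610),268,300),("wrist3",(230,260,450,600),100,120)):
    d=pickle.load(open(n+".pkl","rb"));print(n);lipz(d,edge(d,c,lo,hi))
E
```

```text
wrist5
(30, np.int64(299)) [ 0.5812 -0.1835  0.1257]
(100, np.int64(299)) [ 0.5795 -0.154   0.1257]
(560, np.int64(299)) [0.5679 0.0418 0.1259]
(610, np.int64(299)) [0.5666 0.0633 0.1259]
wrist6
(30, np.int64(276)) [ 0.5815 -0.1875  0.226 ]
(100, np.int64(276)) [ 0.5797 -0.1571  0.226 ]
(560, np.int64(276)) [0.5677 0.0453 0.2261]
(610, np.int64(276)) [0.5663 0.0676 0.2261]
wrist3
(230, np.int64(111)) [ 0.5827 -0.208   0.1391]
(260, np.int64(111)) [ 0.581  -0.1805  0.1394]
(450, np.int64(110)) [ 0.5708 -0.0074  0.1402]
(600, np.int64(108)) [0.5627 0.1287 0.1394]
```

Sash edge is now ≈ 0.217, about level with the TCP. I'll lift 94 mm more, back off and compare it directly with the clip.

Call:
{"fn": "drive_tool", "kwargs": {"steps": [{"x": 0,"y": 0,"z": 12,"turn": 0},{"x": 0,"y": 0,"z": 28,"turn": 0},{"x": 0,"y": 0,"z": 44,"turn": 0},{"x": 0,"y": 0,"z": 58,"turn": 0},{"x": 0,"y": 0,"z": 68,"turn": 0}]}}

```text
clock: 23.68
tool_pos: [0.5787, -0.0611, 0.285]
tcp_rot: [136.0, -0.1, 93.8]
ft_force: [-8.3, 0.0, -7.3]
finger_gap: -0.0
```

Call:
{"fn": "drive_tool", "kwargs": {"steps": [{"x": 0,"y": 0,"z": 8,"turn": 0},{"x": 0,"y": 0,"z": 16,"turn": 0},{"x": 0,"y": 0,"z": 22,"turn": 0},{"x": 0,"y": 0,"z": 25,"turn": 0},{"x": 0,"y": 0,"z": 26,"turn": 0}]}}

```text
clock: 24.3
tool_pos: [0.5787, -0.0611, 0.3107]
tcp_rot: [136.0, -0.1, 93.8]
ft_force: [-8.0, 0.5, -6.1]
finger_gap: 0.0
```

```bash
python3 - <<'E'
from h import *
import pickle
lean()
d=cam("wrist");save(d,"wrist7");pickle.dump(d,open("wrist7.pkl","wb"))
E
```

```text
clk 24.3 j [ -15.    -31.61  115.04   15.91   55.25 -112.92] p [ 0.5787 -0.0611  0.3107] z [ 0.693  0.048 -0.72 ] x [-0.066  0.998  0.002] tilt 44.0 F [-8.   0.5 -6.1] gap 0.0
```

View pics/wrist7.png

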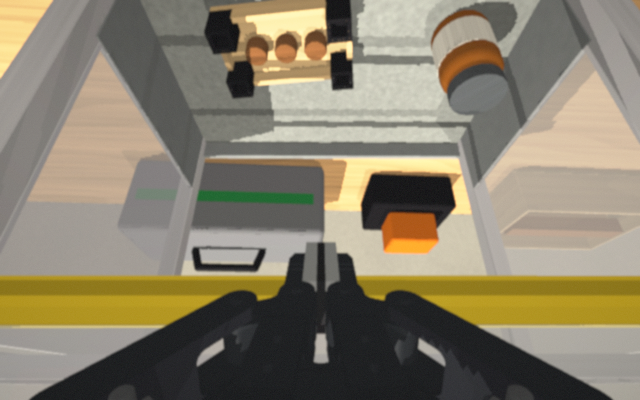

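Call:
{"fn": "drive_tool", "kwargs": {"steps": [{"x": 0,"y": 0,"z": -8,"turn": 0},{"x": 0,"y": 0,"z": -20,"turn": 0},{"x": -35,"y": -10,"z": -20,"turn": 5},{"x": -65,"y": -20,"z": -15,"turn": 15},{"x": -80,"y": -30,"z": 0,"turn": 24}]}}

```text
clock: 24.98
tool_pos: [0.4979, -0.091, 0.3101]
tcp_rot: [135.9, -0.0, 118.1]
ft_force: [0.0, 0.1, -0.5]
finger_gap: -0.0
```

```bash
python3 - <<'E'
from h import *
import pickle
lean()
d=cam("wrist");save(d,"wrist8");pickle.dump(d,open("wrist8.pkl","wb"))
d=cam("top");save(d,"top8",(190,80,450,240),3);pickle.dump(d,open("top8.pkl","wb"))
E
```

```text
clk 24.975 j [ -34.13  -33.87  116.51   39.29   76.76 -154.38] p [ 0.4979 -0.091   0.3101] z [ 0.614  0.329 -0.718] x [-0.471  0.882  0.001] tilt 44.1 F [ 0.   0.1 -0.5] gap -0.0
```

View pics/wrist8.png

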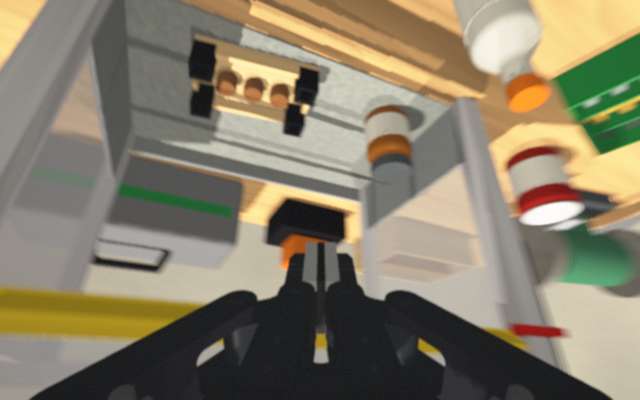

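View pics/top8.png

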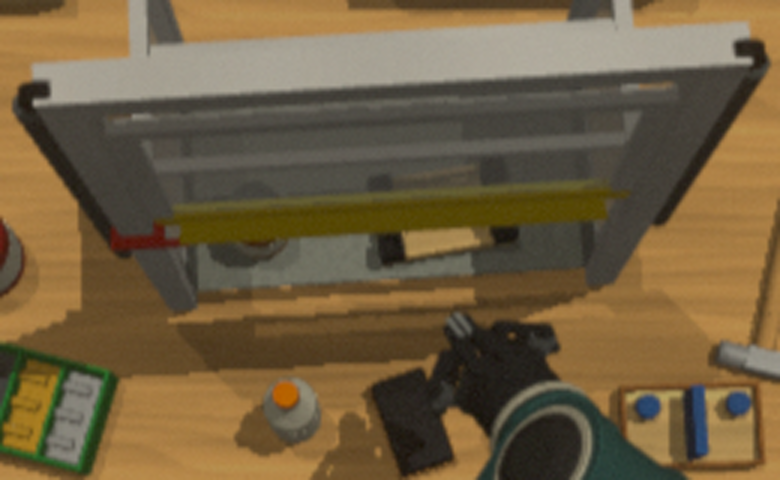

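```bash
python3 - <<'E'
from h import *
import pickle
d=pickle.load(open("wrist8.pkl","rb"));save(d,"w8c",(470,310,580,370),7)
for nm,p in(("clip c",(.567,.1755,.3155)),("clip .209",(.565,.209,.3155)),("clip in .142",(.568,.142,.3155)),("sash end .312",(.590,.170,.312)),("sash end .3155",(.590,.170,.3155)),("lip end .328",(.5617,.1462,.328)),("sash mid.312",(.613,-.24,.312))): print(nm,proj(d,p))
E
```

```text
clip c [534.52161789 329.49641601]
clip .209 [557.66620924 331.59098641]
clip in .142 [510.51370327 327.08150834]
sash end .312 [507.76050464 328.42702082]
sash end .3155 [508.73000153 332.18372074]
lip end .328 [524.09273166 341.54185937]
sash mid.312 [-21.65590077 281.03848985]
```

View pics/w8c.png

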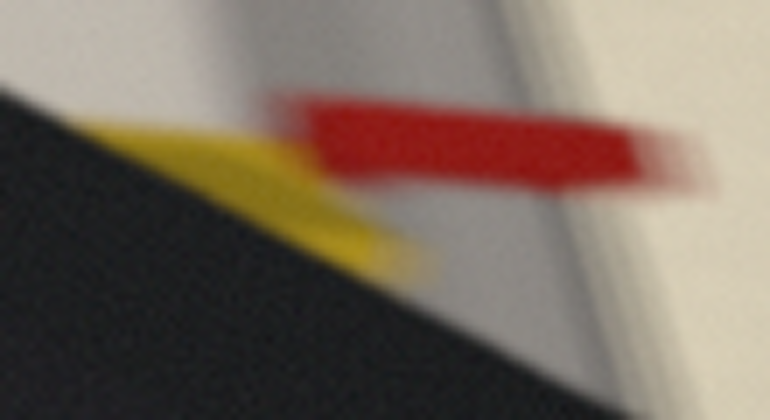

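```bash
python3 - <<'E'
from h import *
import pickle
lean()
d=cam("wrist");save(d,"w9c",(470,310,580,370),7);pickle.dump(d,open("wrist9.pkl","wb"))
f=d["frame"].astype(int)
for u in(520,525,530,535,540,545,550):
    c=np.nonzero((f[310:360,u,0]>2*f[310:360,u,1])&(f[310:360,u,0]>60))[0]+310
    if len(c): print(u,c.min(),c.max()+1)
for nm,p in(("clip c",(.567,.1755,.3155)),("sash end .312",(.590,.170,.312)),("sash .13",(.592,.13,.312))): print(nm,proj(d,p))
E
```

```text
clk 25.075 j [ -34.3   -33.7   116.29   39.2    76.71 -154.31] p [ 0.4987 -0.0936  0.3113] z [ 0.615  0.325 -0.718] x [-0.467  0.884 -0.001] tilt 44.1 F [ 0.1 -0.1 -0.3] gap 0.0003
520 322 334
525 323 333
530 324 333
535 324 334
540 325 334
545 324 335
550 326 336
clip c [538.27339253 328.51368832]
sash end .312 [511.36871103 327.49647866]
sash .13 [482.00935075 324.74033947]
```

View pics/w9c.png

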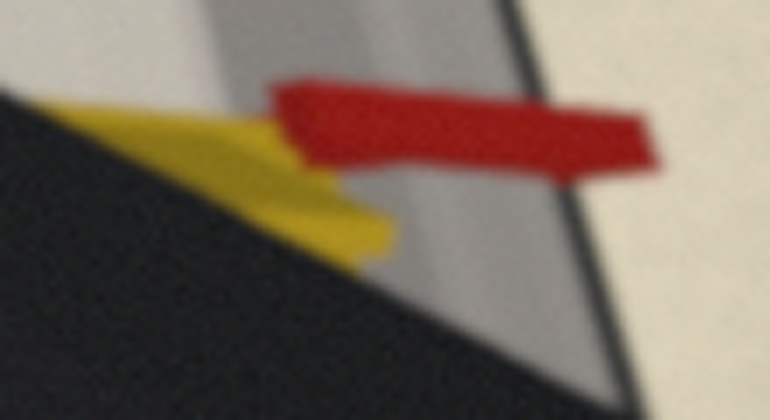

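Sash edge is about 4 mm below the clip's middle, inside the 12 mm tolerance. Now the lower tray's pose, from the static view.

```bash
python3 - <<'E'
from h import *
import pickle
save(pickle.load(open("wrist7.pkl","rb")),"w7c",(190,0,370,110),4.4);save(pickle.load(open("wrist6.pkl","rb")),"w6c",(170,35,380,175),3.8)
save(pickle.load(open("wrist9.pkl","rb")),"w9t",(170,20,340,150),4.5)
E
```

```text
(no output)
```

View pics/w7c.png

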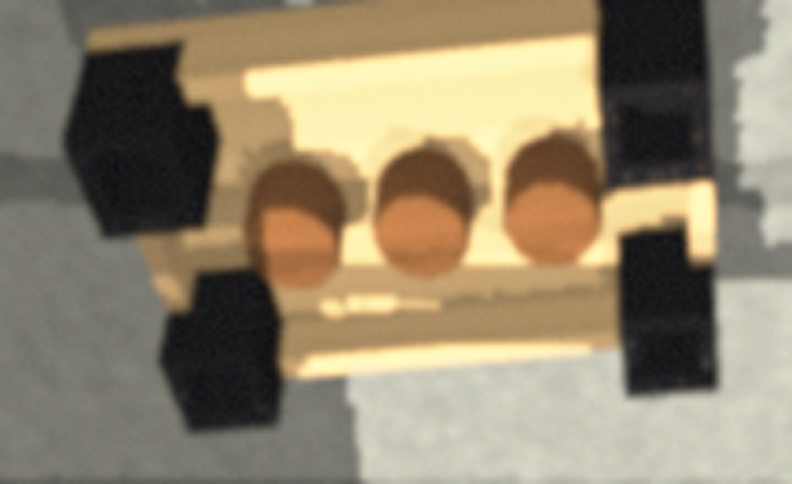

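View pics/w6c.png

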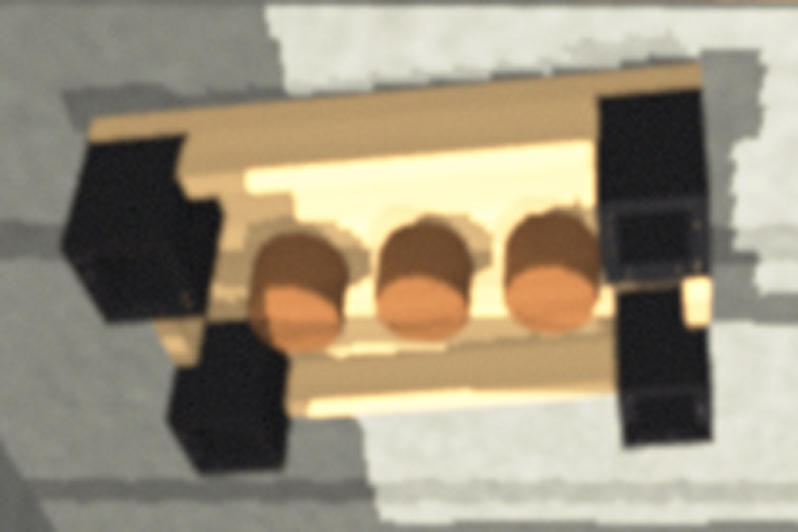

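View pics/w9t.png

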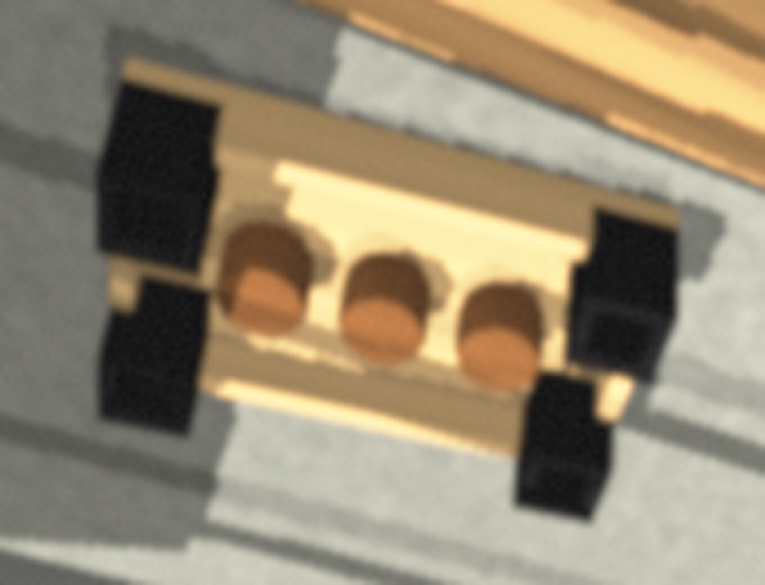

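```bash
python3 - <<'E'
from h import *
import pickle
np.set_printoptions(precision=4,suppress=True)
d=pickle.load(open("wrist7.pkl","rb"))
N={}
for n,(x,y) in dict(RFof=(709,88),RFob=(712,182),RFib=(607,187),RBof=(712,327),RBob=(717,392),RBib=(628,397),LBof=(162,362),LBob=(190,432),LBib=(278,425),LFof=(68,145),LFob=(105,237),LFib=(205,230),sock_RF=(655,133),sock_RB=(672,358)).items():
    N[n]=onz(d,190+x/4.4,y/4.4,.048)[:2];print("w7",n,N[n])
d=pickle.load(open("wrist6.pkl","rb"));M={}
for n,(x,y) in dict(RFof=(708,195),RFob=(710,275),RFib=(605,280),RBob=(712,440),RBib=(625,445),LBof=(168,417),LBob=(198,472),LBib=(285,467),LFof=(63,245),LFob=(107,322),LFib=(205,315),sock_RF=(655,237),sock_RB=(667,413)).items():
    M[n]=onz(d,170+x/3.8,35+y/3.8,.048)[:2];print("w6",n,M[n])
d=pickle.load(open("wrist9.pkl","rb"));K={}
for n,(x,y) in dict(RFob=(655,383),RBob=(592,520),RBib=(517,503),LBob=(100,418),LBib=(188,435),LFob=(98,248),LFib=(197,272),sock_RF=(615,335),sock_RB=(560,490)).items():
    K[n]=onz(d,170+x/4.5,20+y/4.5,.048)[:2];print("w9",n,K[n])
for Q in(N,M,K):
    for n in("RB-LB ob","RF-LF ob"):
        a,b=Q[n[:2]+"ob"],Q[n[3:5]+"ob"];v=a-b;print(n,np.linalg.norm(v),np.degrees(np.arctan2(-v[0],v[1])),(a+b)/2)
E
```

```text
w7 RFof [ 0.6276 -0.0262]
w7 RFob [ 0.6508 -0.022 ]
w7 RFib [ 0.6537 -0.0468]
w7 RBof [ 0.6928 -0.0158]
w7 RBob [ 0.7146 -0.0112]
w7 RBib [ 0.718  -0.0355]
w7 LBof [ 0.7139 -0.1617]
w7 LBob [ 0.7388 -0.1582]
w7 LBib [ 0.7345 -0.133 ]
w7 LFof [ 0.651  -0.1723]
w7 LFob [ 0.6755 -0.1689]
w7 LFib [ 0.6719 -0.1441]
w7 sock_RF [ 0.6392 -0.037 ]
w7 sock_RB [ 0.7037 -0.025 ]
w6 RFof [ 0.6257 -0.0265]
w6 RFob [ 0.6498 -0.0222]
w6 RFib [ 0.6531 -0.047 ]
w6 RBob [ 0.7131 -0.0114]
w6 RBib [ 0.7169 -0.0356]
w6 LBof [ 0.7124 -0.1618]
w6 LBob [ 0.7376 -0.1584]
w6 LBib [ 0.7335 -0.1328]
w6 LFof [ 0.65   -0.1729]
w6 LFob [ 0.6754 -0.1692]
w6 LFib [ 0.6713 -0.1445]
w6 sock_RF [ 0.6387 -0.0367]
w6 sock_RB [ 0.702  -0.0256]
w9 RFob [ 0.6493 -0.0206]
w9 RBob [ 0.712  -0.0111]
w9 RBib [ 0.7156 -0.0354]
w9 LBob [ 0.7379 -0.1581]
w9 LBib [ 0.7331 -0.1337]
w9 LFob [ 0.6741 -0.1693]
w9 LFib [ 0.67  -0.145]
w9 sock_RF [ 0.6384 -0.0385]
w9 sock_RB [ 0.7037 -0.0259]
RB-LB ob 0.14902973861538268 9.332115178983267 [ 0.7267 -0.0847]
RF-LF ob 0.14894691188339712 9.526798926322854 [ 0.6631 -0.0955]
RB-LB ob 0.14908330271241887 9.466481898187421 [ 0.7253 -0.0849]
RF-LF ob 0.14922334706405294 9.851791775170339 [ 0.6626 -0.0957]
RB-LB ob 0.1493215732115422 9.996213177022327 [ 0.725  -0.0846]
RF-LF ob 0.15074726450378179 9.47949819521924 [ 0.6617 -0.0949]
```

```bash
python3 - <<'E'
from kin import *
q0=[-58,-15,126,40,56,-168]
for tl in (44,40,38):
  for p in((.44,-.359,.06),(.46,-.359,.06),(.44,-.359,.14)):
    for h in(1,3):
      q,a,b=ik(p,h,tl,q0);print(tl,p,h,np.round(q,1),round(a,4),round(b,2))
q,a,b=ik((.665,-.095,.09),9.5,44,[-17,-10,120,25,30,-125]);print(np.round(q,1),a,b)
E
```

```text
44 (0.44, -0.359, 0.06) 1 [ -57.7  -15.   125.8   45.3   53.2 -170.1] 0.0147 2.23
44 (0.44, -0.359, 0.06) 3 [ -57.3  -14.6  125.    44.5   54.5 -170.1] 0.0198 3.02
44 (0.46, -0.359, 0.06) 1 [ -56.1  -12.8  124.5   46.    51.7 -170.1] 0.0111 1.72
44 (0.46, -0.359, 0.06) 3 [ -55.8  -12.5  123.7   45.2   53.  -170.1] 0.0161 2.51
44 (0.44, -0.359, 0.14) 1 [ -60.   -19.2  122.6   44.4   60.4 -168.2] 0.0 0.0
44 (0.44, -0.359, 0.14) 3 [ -60.4  -18.3  121.9   44.7   61.8 -170.1] 0.0004 0.06
40 (0.44, -0.359, 0.06) 1 [ -58.   -13.4  124.7   42.6   54.1 -170.1] 0.0017 0.26
40 (0.44, -0.359, 0.06) 3 [ -57.6  -13.1  123.9   41.8   55.3 -170.1] 0.0069 1.07
40 (0.46, -0.359, 0.06) 1 [ -56.1  -11.6  123.4   42.9   52.5 -169.3] 0.0 0.0
40 (0.46, -0.359, 0.06) 3 [ -56.1  -11.1  122.6   42.5   53.9 -170.1] 0.0031 0.49
40 (0.44, -0.359, 0.14) 1 [ -58.3  -18.7  120.9   39.1   61.1 -163.7] 0.0 0.0
40 (0.44, -0.359, 0.14) 3 [ -58.7  -17.9  120.3   39.7   62.5 -165.9] 0.0 0.0
38 (0.44, -0.359, 0.06) 1 [ -57.4  -13.1  124.    40.2   54.4 -168.2] 0.0 0.0
38 (0.44, -0.359, 0.06) 3 [ -57.7  -12.4  123.4   40.4   55.8 -170.1] 0.0006 0.09
38 (0.46, -0.359, 0.06) 1 [ -55.3  -11.4  122.6   40.    52.9 -166.5] 0.0 0.0
38 (0.46, -0.359, 0.06) 3 [ -55.7  -10.7  122.    40.4   54.3 -168.8] 0.0 0.0
38 (0.44, -0.359, 0.14) 1 [ -57.4  -18.3  120.1   36.6   61.6 -161.5] 0.0 0.0
38 (0.44, -0.359, 0.14) 3 [ -57.8  -17.6  119.5   37.2   62.9 -163.7] 0.0 0.0
[ -18.4   -8.6  119.2   35.3   34.2 -141.2] 3.956120044442806e-12 5.299663721406795e-10
```

```bash
python3 - <<'E'
from kin import *
q0=[-58,-15,126,40,56,-165]
for p in((.45,-.359,.042),(.44,-.359,.06),(.43,-.357,.10),(.42,-.357,.18),(.45,-.359,.2),(.5,-.3,.15),(.50,-.2,.15)):
    for h in(-8,-5,-3,0):
      q,a,b=ik(p,h,44,q0);print(p,h,np.round(q,1),round(a,4),round(b,2))
E
```

```text
(0.45, -0.359, 0.042) -8 [ -56.4  -14.6  129.1   48.3   44.1 -167.9] 0.0 0.0
(0.45, -0.359, 0.042) -5 [ -56.9  -13.7  128.1   48.3   46.5 -170.1] 0.0028 0.42
(0.45, -0.359, 0.042) -3 [ -56.7  -13.4  127.3   47.4   48.  -170.1] 0.0076 1.16
(0.45, -0.359, 0.042) 0 [ -56.3  -13.   126.1   46.1   50.1 -170.1] 0.0149 2.29
(0.44, -0.359, 0.06) -8 [ -57.5  -17.2  129.2   46.7   46.6 -166.3] 0.0 0.0
(0.44, -0.359, 0.06) -5 [ -58.5  -15.9  128.3   47.7   49.  -169.9] 0.0 0.0
(0.44, -0.359, 0.06) -3 [ -58.3  -15.6  127.5   46.9   50.5 -170.1] 0.0045 0.68
(0.44, -0.359, 0.06) 0 [ -57.9  -15.1  126.3   45.7   52.5 -170.1] 0.0121 1.84
(0.43, -0.357, 0.1) -8 [ -58.6  -21.6  128.4   43.7   51.  -162.2] 0.0 0.0
(0.43, -0.357, 0.1) -5 [ -59.5  -20.3  127.4   44.8   53.4 -165.9] 0.0 0.0
(0.43, -0.357, 0.1) -3 [ -60.1  -19.5  126.8   45.4   54.9 -168.2] 0.0 0.0
(0.43, -0.357, 0.1) 0 [ -60.2  -18.5  125.7   45.4   57.1 -170.1] 0.0035 0.52
(0.42, -0.357, 0.18) -8 [ -59.8  -27.2  124.3   39.6   59.  -155.5] 0.0 0.0
(0.42, -0.357, 0.18) -5 [ -60.7  -25.9  123.5   41.    61.1 -159.3] 0.0 0.0
(0.42, -0.357, 
[... 316 characters left out ...]
  -22.9  119.6   40.4   61.3 -157.8] 0.0 0.0
(0.45, -0.359, 0.2) 0 [ -58.6  -21.6  118.7   41.5   63.5 -161.3] 0.0 0.0
(0.5, -0.3, 0.15) -8 [ -45.7  -24.2  125.2   35.3   47.4 -144.7] 0.0 0.0
(0.5, -0.3, 0.15) -5 [ -46.9  -23.2  124.5   37.5   49.6 -149.3] 0.0 0.0
(0.5, -0.3, 0.15) -3 [ -47.6  -22.5  124.    38.8   51.1 -152.2] 0.0 0.0
(0.5, -0.3, 0.15) 0 [ -48.6  -21.4  123.2   40.5   53.3 -156.2] 0.0 0.0
(0.5, -0.2, 0.15) -8 [ -34.   -34.4  131.6   25.6   44.8 -128.1] 0.0 0.0
(0.5, -0.2, 0.15) -5 [ -35.5  -33.6  131.1   29.1   46.6 -133.9] 0.0 0.0
(0.5, -0.2, 0.15) -3 [ -36.5  -33.   130.8   31.2   47.8 -137.5] 0.0 0.0
(0.5, -0.2, 0.15) 0 [ -37.9  -32.   130.2   33.9   49.8 -142.7] 0.0 0.0
```

Call:
{"fn": "drive_tool", "kwargs": {"steps": [{"x": -10,"y": -50,"z": -10,"turn": -8},{"x": -25,"y": -105,"z": -25,"turn": -16},{"x": -40,"y": -160,"z": -45,"turn": -24},{"x": -58,"y": -210,"z": -70,"turn": -32},{"x": -75,"y": -250,"z": -100,"turn": -36}], "gripper": 32}}

```text
clock: 25.75
tool_pos: [0.424, -0.3421, 0.2089]
tcp_rot: [136.0, -0.1, 81.5]
ft_force: [0.8, -0.4, 0.2]
finger_gap: 0.0318
```

Call:
{"fn": "drive_tool", "kwargs": {"steps": [{"x": -4,"y": -10,"z": -20,"turn": 0},{"x": -4,"y": -14,"z": -30,"turn": 0},{"x": -4,"y": -14,"z": -30,"turn": 0},{"x": -4,"y": -14,"z": -30,"turn": 0},{"x": -4,"y": -14,"z": -30,"turn": 0}], "gripper": 32}}

```text
clock: 26.38
tool_pos: [0.4206, -0.355, 0.1805]
tcp_rot: [136.0, -0.1, 81.8]
ft_force: [-0.3, -0.4, -0.5]
finger_gap: 0.032
```

```bash
python3 - <<'E'
from h import *
import pickle
lean()
d=cam("wrist");save(d,"wrist10");pickle.dump(d,open("wrist10.pkl","wb"));print(d["origin"])
E
```

```text
clk 26.375 j [ -59.6   -27.47  124.5    39.48   58.84 -155.08] p [ 0.4206 -0.355   0.1805] z [ 0.688 -0.098 -0.719] x [0.142 0.99  0.001] tilt 44.0 F [-0.3 -0.4 -0.5] gap 0.032
[ 0.27141326 -0.33264381  0.23312069]
```

View pics/wrist10.png

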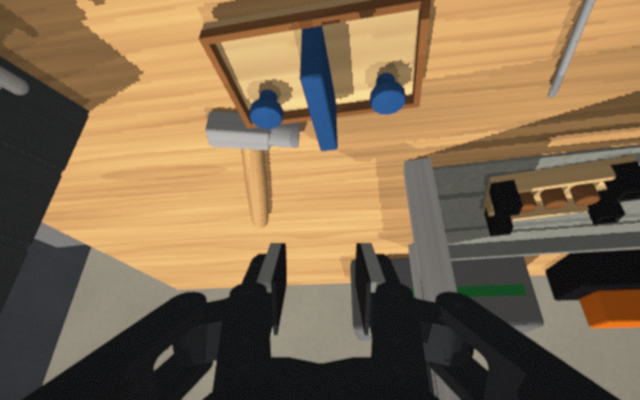

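```bash
python3 - <<'E'
from h import *
import pickle
d=pickle.load(open("wrist10.pkl","rb"));save(d,"w10c",(190,0,440,140),3.1)
b=onz(d,329,149,.072);f=onz(d,314,57,.072);print("fin",b,f,np.linalg.norm(b-f),np.degrees(np.arctan2((b-f)[1],(b-f)[0])),(b+f)/2)
c=[onz(d,*p,.030) for p in((201,38),(424,0),(418,104),(250,125))];print(np.array(c))
E
```

```text
fin [ 0.47833536 -0.35543718  0.072     ] [ 0.3945729 -0.3537431  0.072    ] 0.08377958815505063 -1.1586317161299173 [ 0.43645413 -0.35459014  0.072     ]
[[ 0.40132478 -0.43141099  0.03      ]
 [ 0.39664182 -0.28739463  0.03      ]
 [ 0.48342801 -0.2817644   0.03      ]
 [ 0.48803155 -0.42658918  0.03      ]]
```

View pics/w10c.png

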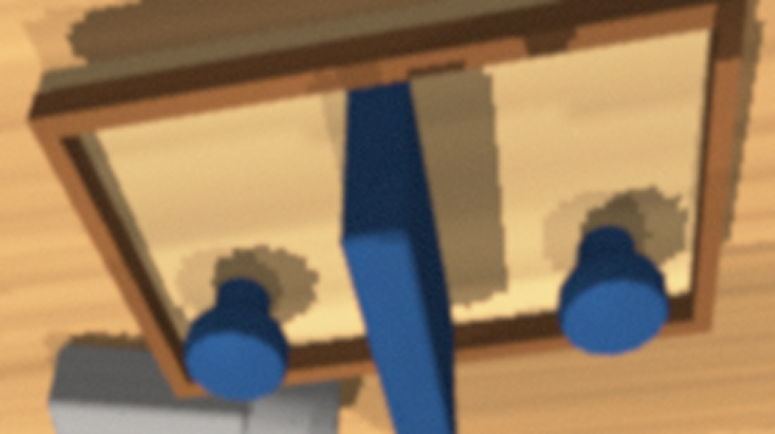

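```bash
python3 - <<'E'
from h import *
import pickle
d=pickle.load(open("wrist10.pkl","rb"))
b=onz(d,329,149,.072);f=onz(d,311.3,76.3,.072);print("fin",b,f,np.linalg.norm(b-f),np.degrees(np.arctan2((b-f)[1],(b-f)[0])),(b+f)/2)
k=onz(d,266.5,118,.048);l=onz(d,387.7,100,.048);v=l-k;print(k,l,np.linalg.norm(v),np.degrees(np.arctan2(-v[0],v[1])))
c=[onz(d,*p,.030) for p in((190+32/3.1,120/3.1),(190+712/3.1,328/3.1),(190+180/3.1,393/3.1))];print(np.array(c)); v=c[1]-c[2];print(np.linalg.norm(v),np.degrees(np.arctan2(-v[0],v[1])))
E
```

```text
fin [ 0.47833536 -0.35543718  0.072     ] [ 0.40754526 -0.35745165  0.072     ] 0.07081875410582196 1.6300277551653644 [ 0.44294031 -0.35644441  0.072     ]
[ 0.4629006  -0.40279897  0.048     ] [ 0.45730367 -0.30887741  0.048     ] 0.09408817603665624 3.41030804708106
[[ 0.40175443 -0.43209266  0.03      ]
 [ 0.48571302 -0.2801698   0.03      ]
 [ 0.49002525 -0.42904962  0.03      ]]
0.14894225637609618 1.659080283170154
```

Tray centre ≈ (0.443, −0.356), yaw ≈ 2°. The fin runs from (311,76) to (329,149) in the image. Descending onto the fin.

Call:
{"fn": "drive_tool", "kwargs": {"steps": [{"x": 16,"y": -2,"z": -40,"turn": 0},{"x": 32,"y": -3,"z": -80,"turn": 0},{"x": 32,"y": -3,"z": -110,"turn": 0},{"x": 32,"y": -3,"z": -130,"turn": 0},{"x": 32,"y": -3,"z": -137,"turn": 0}]}}

```text
clock: 27.05
tool_pos: [0.452, -0.3578, 0.0416]
tcp_rot: [136.1, -0.2, 81.8]
ft_force: [-0.2, 0.1, 0.5]
finger_gap: 0.0317
```

```bash
python3 - <<'E'
from h import *
import pickle
lean()
d=cam("wrist");save(d,"wrist11");pickle.dump(d,open("wrist11.pkl","wb"));print(d["origin"])
E
```

```text
clk 27.05 j [ -56.03  -14.5   129.12   48.21   43.79 -167.33] p [ 0.452  -0.3578  0.0416] z [ 0.687 -0.097 -0.72 ] x [0.143 0.99  0.003] tilt 43.9 F [-0.2  0.1  0.5] gap 0.0317
[ 0.30298482 -0.33555122  0.09447906]
```

View pics/wrist11.png

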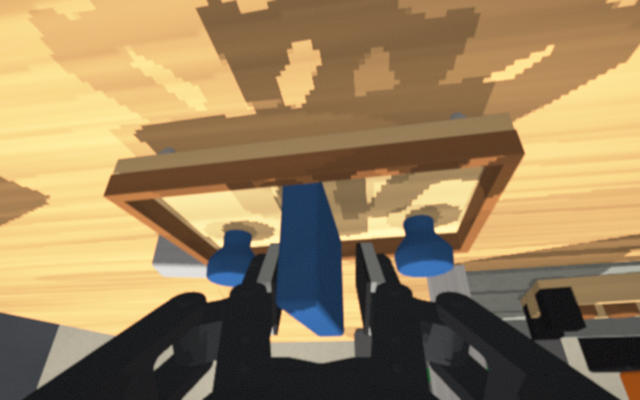

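The fin sits between the fingers, clear of the knobs. Closing.

Call:
{"fn": "drive_tool", "kwargs": {"steps": [{"x": 0,"y": 0,"z": 0,"turn": 0},{"x": 0,"y": 0,"z": 0,"turn": 0},{"x": 0,"y": 0,"z": 0,"turn": 0},{"x": 0,"y": 0,"z": 0,"turn": 0},{"x": 0,"y": 0,"z": 0,"turn": 0}], "gripper": 0, "squeeze": 70}}

```text
clock: 27.72
tool_pos: [0.4524, -0.3586, 0.0435]
tcp_rot: [135.9, -0.1, 81.8]
ft_force: [-2.0, 0.8, 7.1]
finger_gap: 0.0133
```

```bash
python3 - <<'E'
from h import *
import pickle
lean()
d=cam("wrist");save(d,"wrist12");pickle.dump(d,open("wrist12.pkl","wb"));print(d["origin"])
E
```

```text
clk 27.725 j [ -56.05  -14.6   129.04   48.21   43.82 -167.31] p [ 0.4524 -0.3586  0.0435] z [ 0.688 -0.098 -0.719] x [0.143 0.99  0.001] tilt 44.1 F [-2.   0.8  7.1] gap 0.0133
[ 0.30328226 -0.33619405  0.09609348]
```

View pics/wrist12.png

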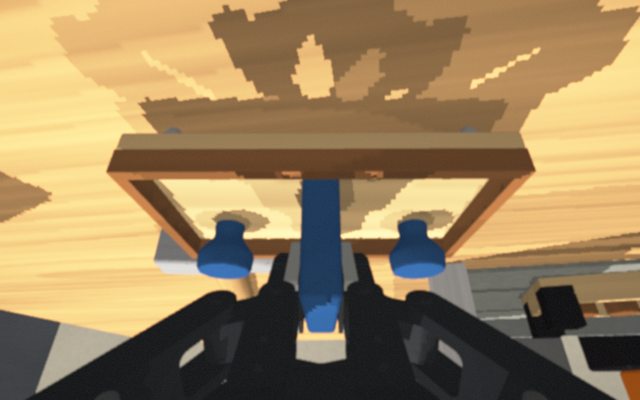

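```bash
python3 - <<'E'
from h import *
import pickle
d=pickle.load(open("wrist12.pkl","rb"));s=sense()
M=R.from_euler('xyz',s["tcp_rot"],degrees=True).as_matrix()
a=onz(d,108,172,.030);b=onz(d,535,170,.030);v=b-a;print(a,b,np.linalg.norm(v),np.degrees(np.arctan2(-v[0],v[1])))
m=(a+b)/2;h=np.array([v[1],-v[0],0])/np.linalg.norm(v);c=m+.045*h;print("center",c)
k=onz(d,224,265,.048);l=onz(d,417,265,.048);print("knob mid",(k+l)/2,(k+l)/2-.02*h,np.linalg.norm(l-k))
fe=onz(d,320,331,.072);print("fin back top",fe,fe-.037*h)
hd=np.radians(-8.2);hh=np.array([np.cos(hd),np.sin(hd)]);ll=np.array([-hh[1],hh[0]])
r=(c-s["tool_pos"])[:2];print("rel along,left",r@hh,r@ll)
save(d,"w12c",(90,100,560,350),1.7)
E
```

```text
[ 0.38995825 -0.42396827  0.03      ] [ 0.41040623 -0.27583066  0.03      ] 0.14954221185319772 -7.859083980163674
center [ 0.44475957 -0.35605264  0.03      ]
knob mid [ 0.44837348 -0.35695951  0.048     ] [ 0.42856133 -0.35422476  0.048     ] 0.08688341702342574
fin back top [ 0.47628606 -0.36133735  0.072     ] [ 0.43963359 -0.35627808  0.072     ]
rel along,left -0.007934721850734782 0.0014511128587950206
```

View pics/w12c.png

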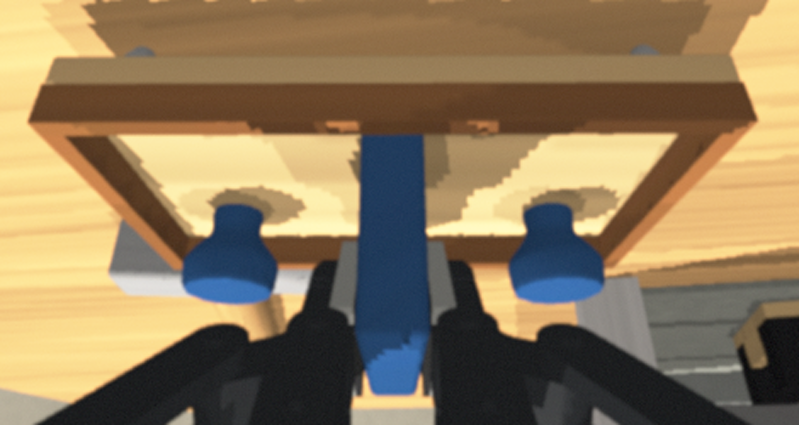

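```bash
python3 - <<'E'
from kin import *
q=np.array([-56,-14.6,129,48.2,43.8,-167.3])
for p,h in(((.4524,-.3586,.0435),-8.2),((.4524,-.3586,.105),-8.2),((.475,-.31,.13),-5),((.50,-.25,.13),0),((.525,-.19,.13),5),((.545,-.13,.13),9.6),((.57,-.11,.12),9.6),((.63,-.1022,.106),9.6),((.6906,-.092,.106),9.6),((.6906,-.092,.0795),9.6)):
    q,a,b=ik(p,h,44,q);print(p,h,np.round(q,1),round(a,4),round(b,2))
E
python3 - <<'E'
import sys;sys.path.insert(0,'.')
from h import *
import pickle
t=pickle.load(open("top0.pkl","rb"))
print("jar",onz(t,190+255/3,80+225/3,.1),"glue",onz(t,287,217,.1),onz(t,190+285/3,80+393/3,.17))
E
```

```text
(0.4524, -0.3586, 0.0435) -8.2 [ -56.   -14.6  129.    48.1   43.8 -167.2] 0.0 0.0
(0.4524, -0.3586, 0.105) -8.2 [ -56.   -19.7  126.5   42.9   49.2 -159.7] 0.0 0.0
(0.475, -0.31, 0.13) -5 [ -50.5  -23.8  126.9   40.    50.4 -154.3] 0.0 0.0
(0.5, -0.25, 0.13) 0 [ -43.7  -25.7  128.2   38.9   49.8 -152. ] 0.0 0.0
(0.525, -0.19, 0.13) 5 [ -36.4  -26.4  128.6   37.8   48.6 -149.5] 0.0 0.0
(0.545, -0.13, 0.13) 9.6 [ -29.1  -26.7  128.9   36.4   47.1 -146.6] 0.0 0.0
(0.57, -0.11, 0.12) 9.6 [ -24.8  -23.6  127.7   35.2   43.  -143.4] 0.0 0.0
(0.63, -0.1022, 0.106) 9.6 [ -20.7  -14.2  122.2   35.1   37.6 -141.9] 0.0 0.0
(0.6906, -0.092, 0.106) 9.6 [ -17.2   -6.5  115.6   33.3   34.8 -138.3] 0.0 0.0
(0.6906, -0.092, 0.0795) 9.6 [ -17.2   -4.6  116.6   35.8   32.4 -141.3] 0.0 0.0
jar [0.64205594 0.10066886 0.1       ] glue [0.44634851 0.0623412  0.1       ] [0.45393737 0.06387199 0.17      ]
```

Call:
{"fn": "drive_tool", "kwargs": {"steps": [{"x": 0,"y": 0,"z": 6,"turn": 0},{"x": 0,"y": 0,"z": 20,"turn": 0},{"x": 0,"y": 0,"z": 40,"turn": 0},{"x": 0,"y": 0,"z": 60,"turn": 0},{"x": 0,"y": 0,"z": 80,"turn": 0}]}}

```text
clock: 28.4
tool_pos: [0.452, -0.3581, 0.1238]
tcp_rot: [136.0, -0.1, 81.8]
ft_force: [0.2, 0.3, -5.2]
finger_gap: 0.0129
```

```bash
python3 - <<'E'
from h import *
import pickle
lean()
d=cam("wrist");save(d,"wrist13");pickle.dump(d,open("wrist13.pkl","wb"))
d=cam("scene");save(d,"scene13",(220,180,420,360),4)
E
```

```text
clk 28.4 j [ -56.05  -21.07  125.59   41.64   50.92 -157.7 ] p [ 0.452  -0.3581  0.1238] z [ 0.687 -0.098 -0.72 ] x [0.143 0.99  0.002] tilt 44.0 F [ 0.2  0.3 -5.2] gap 0.0129
```

View pics/wrist13.png

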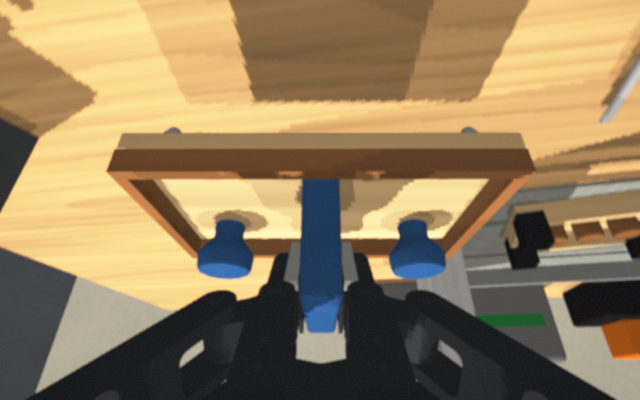

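The tray is lifted and sits in the same place in the camera frame as before, so it's level with no slip. Carrying it to the booth front.

Call:
{"fn": "drive_tool", "kwargs": {"steps": [{"x": 15,"y": 35,"z": 3,"turn": 3},{"x": 35,"y": 85,"z": 6,"turn": 6},{"x": 58,"y": 140,"z": 6,"turn": 10},{"x": 78,"y": 190,"z": 6,"turn": 14},{"x": 92,"y": 228,"z": 6,"turn": 18}]}}

```text
clock: 29.12
tool_pos: [0.5443, -0.1279, 0.1279]
tcp_rot: [136.0, -0.2, 100.0]
ft_force: [0.6, -0.6, -4.7]
finger_gap: 0.0129
```

Call:
{"fn": "drive_tool", "kwargs": {"steps": [{"x": 8,"y": 9,"z": -3,"turn": 0},{"x": 25,"y": 20,"z": -8,"turn": 0},{"x": 45,"y": 26,"z": -14,"turn": 0},{"x": 62,"y": 29,"z": -18,"turn": 0},{"x": 70,"y": 30,"z": -20,"turn": 0}]}}

```text
clock: 29.75
tool_pos: [0.6144, -0.1003, 0.1074]
tcp_rot: [136.1, -0.2, 99.8]
ft_force: [-0.8, -0.2, -5.3]
finger_gap: 0.013
```

```bash
python3 - <<'E'
from h import *
import pickle
lean()
d=cam("wrist");save(d,"wrist14");pickle.dump(d,open("wrist14.pkl","wb"))
E
```

```text
clk 29.75 j [ -21.3   -16.56  123.85   35.13   38.71 -142.13] p [ 0.6144 -0.1003  0.1074] z [ 0.683  0.12  -0.72 ] x [-0.17   0.985  0.003] tilt 43.9 F [-0.8 -0.2 -5.3] gap 0.013
```

View pics/wrist14.png

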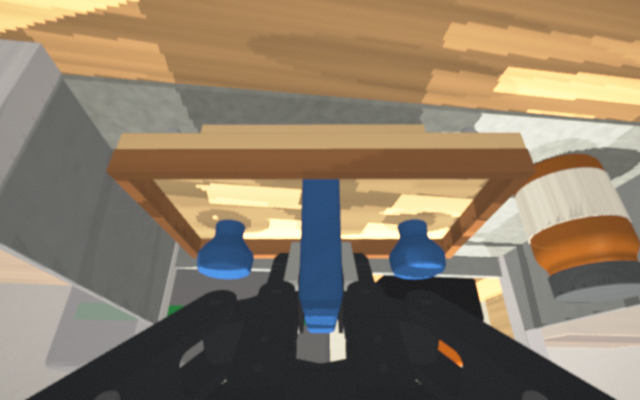

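Call:
{"fn": "drive_tool", "kwargs": {"steps": [{"x": 15,"y": 2,"z": 0,"turn": 0},{"x": 35,"y": 4,"z": 0,"turn": 0},{"x": 55,"y": 6,"z": 0,"turn": 0},{"x": 70,"y": 8,"z": 0,"turn": 0},{"x": 76,"y": 8,"z": 0,"turn": 0}]}}

```text
clock: 30.42
tool_pos: [0.6908, -0.0921, 0.1084]
tcp_rot: [136.0, -0.1, 99.8]
ft_force: [0.0, 0.3, -5.5]
finger_gap: 0.0134
```

```bash
python3 - <<'E'
from h import *
import pickle
lean()
cam("top");d=cam("wrist");save(d,"wrist15");pickle.dump(d,open("wrist15.pkl","wb"))
lean();d=cam("top");save(d,"top15",(190,80,450,240),3)
E
```

```text
clk 30.425 j [ -17.32   -6.58  115.42   33.44   35.26 -138.49] p [ 0.6908 -0.0921  0.1084] z [ 0.684  0.12  -0.72 ] x [-0.17   0.985  0.002] tilt 44.0 F [ 0.   0.3 -5.5] gap 0.0134
clk 30.525 j [ -17.34   -6.63  115.47   33.45   35.27 -138.51] p [ 0.6904 -0.0922  0.1084] z [ 0.684  0.12  -0.72 ] x [-0.17   0.985  0.002] tilt 44.0 F [-0.2 -0.2 -5.2] gap 0.0131
```

View pics/wrist15.png

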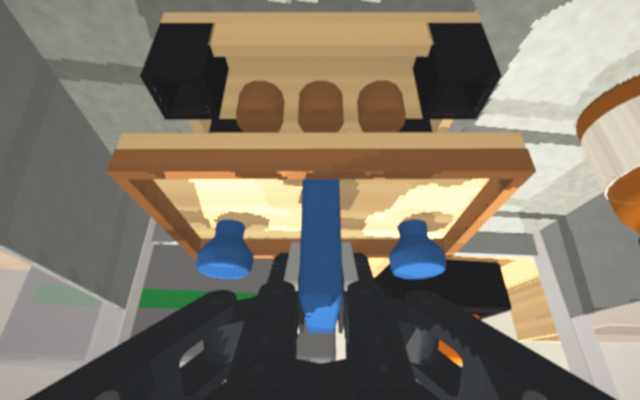

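View pics/top15.png

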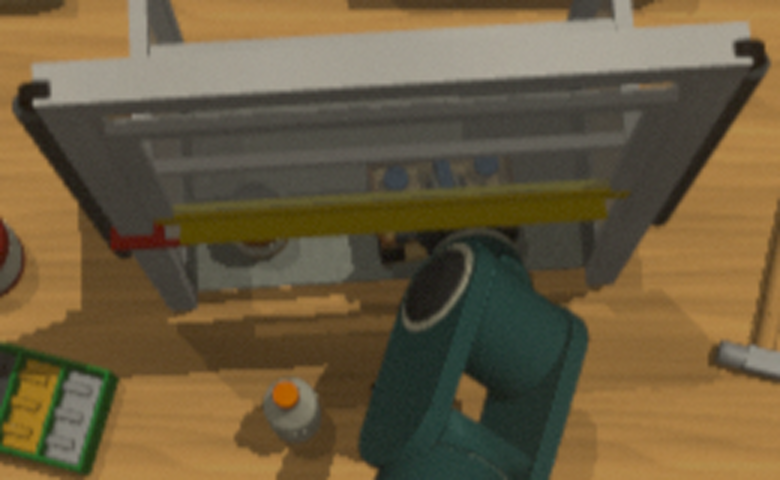

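```bash
python3 - <<'E'
from h import *
import pickle
d=pickle.load(open("wrist15.pkl","rb"));save(d,"w15c",(100,0,550,190),1.77)
f=d["frame"]
def P(a,b,z):
    a=onz(d,*a,z);b=onz(d,*b,z);v=b-a;h=np.array([v[1],-v[0],0])/np.linalg.norm(v)
    print(np.linalg.norm(v),np.degrees(np.arctan2(-v[0],v[1])),"center",(a+b)/2+.045*h)
P((108,172),(535,170),.0949)
P((143,75),(499,75),.048)
E
```

```text
0.14984676089147503 10.058702060882926 center [ 0.68329361 -0.09221918  0.0949    ]
0.1478743816796789 9.683693761353753 center [ 0.68170672 -0.09256281  0.048     ]
```

View pics/w15c.png

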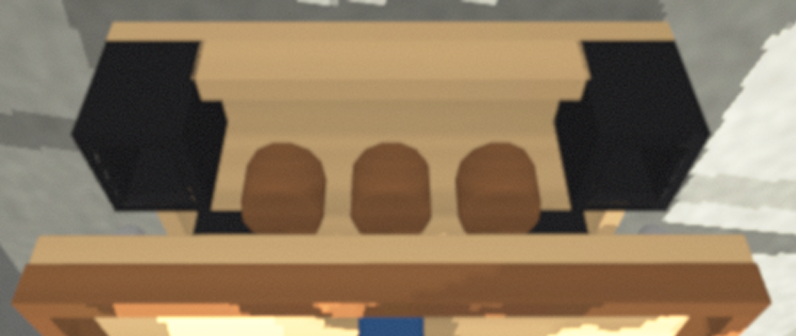

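Lateral and yaw alignment agree to better than 1 mm and 0.5°. The tray sits about 1.5 mm too deep, so I'll correct by 1 mm and lower it.

Call:
{"fn": "drive_tool", "kwargs": {"steps": [{"x": -1,"y": 0,"z": -6,"turn": 0},{"x": -1,"y": 0,"z": -12,"turn": 0},{"x": -1,"y": 0,"z": -17,"turn": 0},{"x": -1,"y": 0,"z": -20,"turn": 0},{"x": -1,"y": 0,"z": -22,"turn": 0}]}}

```text
clock: 31.2
tool_pos: [0.6891, -0.0922, 0.0863]
tcp_rot: [136.0, -0.1, 99.8]
ft_force: [0.1, -0.2, -5.0]
finger_gap: 0.013
```

```bash
python3 - <<'E'
from h import *
import pickle
lean()
d=cam("wrist");save(d,"wrist16");pickle.dump(d,open("wrist16.pkl","wb"))
E
```

```text
clk 31.2 j [ -17.38   -5.27  116.51   35.48   33.3  -140.97] p [ 0.6891 -0.0922  0.0863] z [ 0.684  0.12  -0.72 ] x [-0.17   0.985  0.002] tilt 44.0 F [ 0.1 -0.2 -5. ] gap 0.013
```

View pics/wrist16.png

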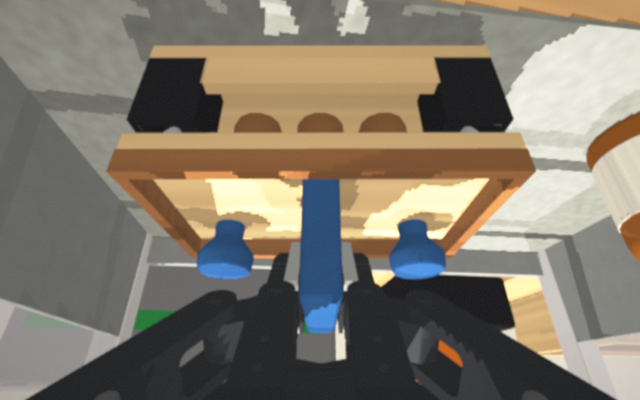

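The force is unchanged, so the pins have entered the sockets freely. Lowering the rest.

Call:
{"fn": "drive_tool", "kwargs": {"steps": [{"x": 0,"y": 0,"z": -2,"turn": 0},{"x": 0,"y": 0,"z": -4,"turn": 0},{"x": 0,"y": 0,"z": -6,"turn": 0},{"x": 0,"y": 0,"z": -6.5,"turn": 0},{"x": 0,"y": 0,"z": -6.5,"turn": 0}]}}

```text
clock: 31.88
tool_pos: [0.6891, -0.0922, 0.08]
tcp_rot: [136.0, -0.1, 99.8]
ft_force: [0.0, -0.1, -5.2]
finger_gap: 0.0129
```

```bash
python3 - <<'E'
from h import *
import pickle
lean()
d=cam("wrist");save(d,"wrist17",(100,20,560,280),1.7);pickle.dump(d,open("wrist17.pkl","wb"))
E
```

```text
clk 31.875 j [ -17.38   -4.81  116.74   36.11   32.73 -141.72] p [ 0.6891 -0.0922  0.08  ] z [ 0.684  0.12  -0.719] x [-0.17   0.985  0.002] tilt 44.0 F [ 0.  -0.1 -5.2] gap 0.0129
```

View pics/wrist17.png

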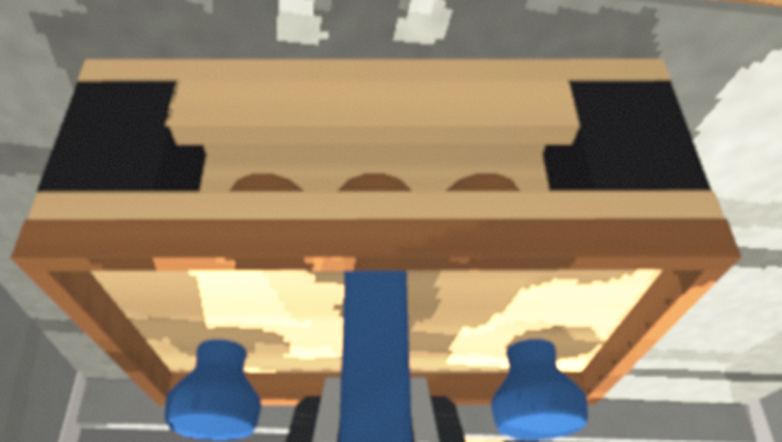

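Nearly seated and well aligned. I'll go 2 mm further for contact.

Call:
{"fn": "drive_tool", "kwargs": {"steps": [{"x": 0,"y": 0,"z": -1,"turn": 0},{"x": 0,"y": 0,"z": -2,"turn": 0},{"x": 0,"y": 0,"z": -2,"turn": 0},{"x": 0,"y": 0,"z": -2,"turn": 0},{"x": 0,"y": 0,"z": -2,"turn": 0}]}}

```text
clock: 32.55
tool_pos: [0.6898, -0.0924, 0.0797]
tcp_rot: [135.9, -0.1, 99.8]
ft_force: [-4.8, 1.8, 6.4]
finger_gap: 0.013
```

Contact felt (Fz went from −5 to +6), so it's seated. Releasing.

Call:
{"fn": "drive_tool", "kwargs": {"steps": [{"x": 0,"y": 0,"z": 2,"turn": 0},{"x": 0,"y": 0,"z": 2,"turn": 0},{"x": 0,"y": 0,"z": 2,"turn": 0},{"x": 0,"y": 0,"z": 2,"turn": 0},{"x": 0,"y": 0,"z": 2,"turn": 0}], "gripper": 32}}

```text
clock: 33.17
tool_pos: [0.6891, -0.0922, 0.08]
tcp_rot: [136.0, -0.1, 99.8]
ft_force: [-0.2, 1.0, 0.0]
finger_gap: 0.0321
```

```bash
python3 - <<'E'
from h import *
import pickle
lean()
d=cam("wrist");save(d,"wrist18");pickle.dump(d,open("wrist18.pkl","wb"))
E
```

```text
clk 33.175 j [ -17.38   -4.81  116.75   36.11   32.73 -141.72] p [ 0.6891 -0.0922  0.08  ] z [ 0.684  0.12  -0.72 ] x [-0.17   0.985  0.002] tilt 44.0 F [-0.2  1.   0. ] gap 0.0321
```

View pics/wrist18.png

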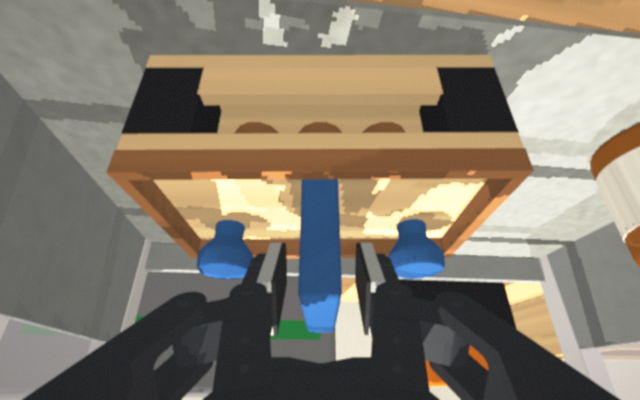

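Released cleanly. Backing straight out.

Call:
{"fn": "drive_tool", "kwargs": {"steps": [{"x": -4,"y": -1,"z": 6,"turn": 0},{"x": -20,"y": -3,"z": 12,"turn": 0},{"x": -50,"y": -8,"z": 20,"turn": 0},{"x": -90,"y": -15,"z": 28,"turn": 0},{"x": -130,"y": -22,"z": 35,"turn": 0}]}}

```text
clock: 33.85
tool_pos: [0.5579, -0.1142, 0.1156]
tcp_rot: [136.0, -0.1, 99.8]
ft_force: [0.5, 1.0, 0.8]
finger_gap: 0.0321
```

Call:
{"fn": "drive_tool", "kwargs": {"steps": [{"x": -25,"y": -5,"z": 35,"turn": 0},{"x": -30,"y": -5,"z": 75,"turn": 0},{"x": -30,"y": -5,"z": 115,"turn": 4},{"x": -30,"y": -5,"z": 150,"turn": 10},{"x": -30,"y": -5,"z": 170,"turn": 14}]}}

```text
clock: 34.48
tool_pos: [0.5289, -0.1195, 0.2877]
tcp_rot: [135.9, 0.0, 113.9]
ft_force: [-0.7, -0.3, -0.3]
finger_gap: 0.0321
```

Call:
{"fn": "drive_tool", "kwargs": {"steps": [{"x": 0,"y": 0,"z": 0,"turn": 0},{"x": 0,"y": 0,"z": 0,"turn": 0},{"x": 0,"y": 0,"z": 0,"turn": 0},{"x": 0,"y": 0,"z": 0,"turn": 0},{"x": 0,"y": 0,"z": 0,"turn": 0}]}}

```text
clock: 35.1
tool_pos: [0.5291, -0.119, 0.2848]
tcp_rot: [136.0, -0.1, 113.8]
ft_force: [-0.0, 0.9, -0.3]
finger_gap: 0.032
```

```bash
python3 - <<'E'
from h import *
import pickle
lean()
d=cam("wrist");save(d,"wrist19");pickle.dump(d,open("wrist19.pkl","wb"));save(d,"w19c",(180,0,440,160),3)
d=cam("top");save(d,"top19");pickle.dump(d,open("top19.pkl","wb"))
E
```

```text
clk 35.1 j [ -33.83  -29.38  116.02   38.44   70.88 -153.15] p [ 0.5291 -0.119   0.2848] z [ 0.635  0.282 -0.72 ] x [-0.403  0.915  0.002] tilt 44.0 F [-0.   0.9 -0.3] gap 0.032
```

View pics/wrist19.png

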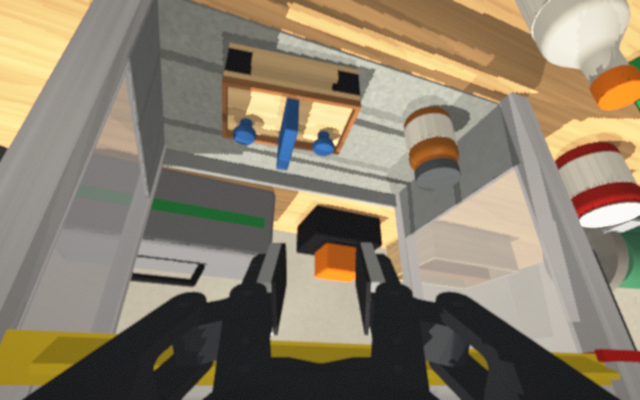

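View pics/w19c.png

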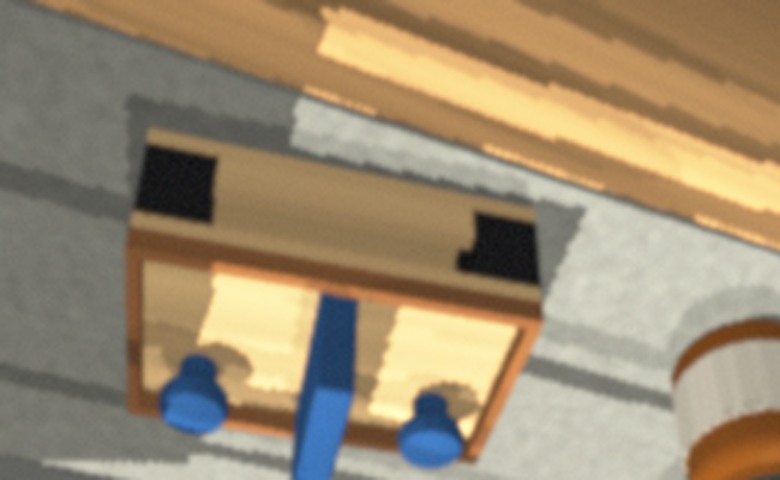

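View pics/top19.png

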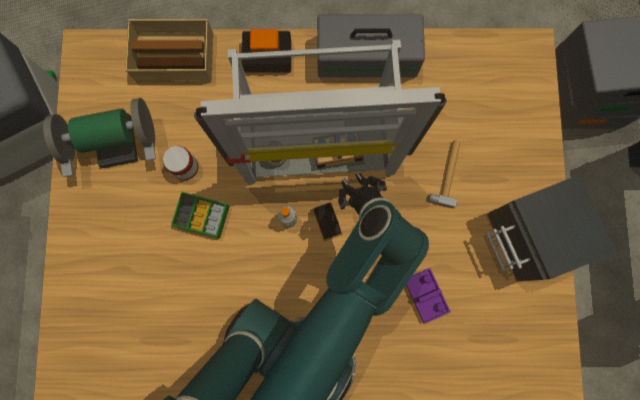

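The tray sits flush on the blocks with no gap, and the bystanders are where they were. Last check is the sash against the clip.

```bash
python3 - <<'E'
from h import *
import pickle
d=pickle.load(open("wrist19.pkl","rb"));f=d["frame"].astype(int)
n=np.array([1,.0593,0]);c=n@[.602,-.0415,0]
for u in(12,40,70,90,535,560,590):
    k=np.nonzero((f[300:400,u,0]>2.2*f[300:400,u,2])&(f[300:400,u,1]>1.6*f[300:400,u,2]))[0]+300
    if len(k):
        o,r=ray(d,u,k.min());p=o+r*(c-n@o)/(n@r);print(u,k.min(),np.round(p,4))
for u in(610,620,630):
    k=np.nonzero((f[330:400,u,0]>2.2*f[330:400,u,1])&(f[330:400,u,0]>60))[0]+330
    if len(k):
        o,r=ray(d,u,(k.min()+k.max()+1)/2);print("clip",u,k.min(),k.max(),np.round(o+r*(.567-o[0])/r[0],4))
save(d,"w19s",(500,320,640,400),5)
# lower tray shift: lower tray front bottom corners vs before; tray centre
a=onz(d,180+130/3,238/3,.066);b=onz(d,180+542/3,318/3,.066);v=b-a;h=np.array([v[1],-v[0],0])/np.linalg.norm(v)
print("tray",np.linalg.norm(v),np.degrees(np.arctan2(-v[0],v[1])),(a+b)/2+.045*h)
E
```

```text
12 330 [ 0.6142 -0.2473  0.3121]
40 331 [ 0.6135 -0.2358  0.3121]
70 333 [ 0.6127 -0.2227  0.3124]
90 333 [ 0.6122 -0.2138  0.312 ]
560 353 [0.592  0.1275 0.3127]
590 353 [0.5898 0.1641 0.3117]
clip 610 350 360 [0.567  0.1491 0.3158]
clip 620 351 360 [0.567  0.1623 0.3158]
clip 630 351 360 [0.567  0.1763 0.3154]
tray 0.14726063187333452 9.16244838733468 [ 0.67949747 -0.0930326   0.066     ]
```

View pics/w19s.png

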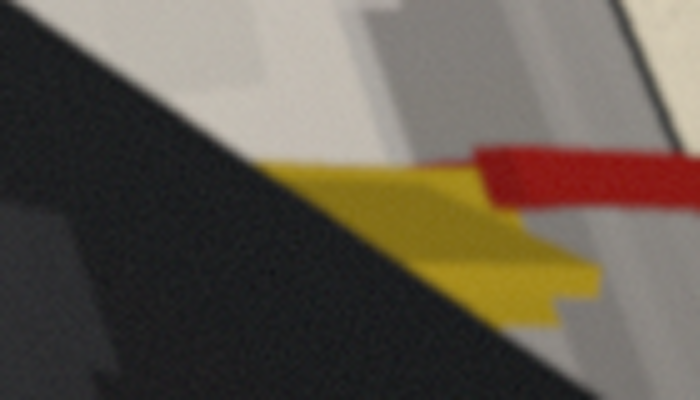

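```bash
python3 -c "
from h import *
lean(); print(close_job())"
```

```text
clk 35.2 j [ -33.84  -29.37  116.     38.45   70.89 -153.16] p [ 0.5291 -0.1191  0.285 ] z [ 0.635  0.282 -0.719] x [-0.403  0.915  0.002] tilt 44.0 F [ 1.   0.5 -0.6] gap 0.0318
the job is handed in; nothing more can be done
None
```

The job is done and handed in at 35.2 s of the 64 allowed; `close_job()` gives no verdict, so what follows is from my own checks.

**What I did**
- **Tilt:** With the tool straight down, the forearm would have hit the raised sash. The move tool gives no tilt command, so I drove against the reach limit, off to the left in free space, until the tool leaned 44°. During one of the early trials the wrist force reading briefly reached about 78 N, under the 120 N limit.
- **Sash:** I pushed it up from about z = 0.12 m with the closed fingers under the lip.
- **Tray:** I gripped the plywood tray by the blue fin. The closing jaws turned it about 10° on the bench, lining it up with the gripper. I then carried it in level, lowered it until contact, let go and backed out.

**Last checks**
- **Sash height:** the lower edge is at z ≈ 0.312 m and the middle of the clip at about 0.3156 m, so it sits about 3.5 mm low (12 mm allowed).
- **Tray seating:** the pins went in with no rise in force until the tray seated, and it looks flush on the blocks.
- **Tray position:** just before lowering, the two trays agreed to about 2 mm and 0.4°. A rougher view from farther away afterwards put the tray's centre at (0.6795, −0.093), yaw 9.2°. That is about 2.5 mm and 0.5° from the earlier estimate for the lower tray, so the two disagree slightly, within measuring error.
- **Other things:** the robot is clear of everything and reads almost no force. By eye in the top view, nothing else had moved; I did not measure this.

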